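# Load a swatch slide into the inspection stage's sprung holder

## Task

Take the slide with the rust-orange swatch from the white rack and load it one-handed into the slide holder on the inspection stage: lay it gently flat on the stage in front of the holder, push the sprung curved arm well back with the slide's end, set the slide's long side gently flush against the fixed edge, then ease it back with the arm until its other end rests against the end stop, and let go so that the arm clamps it there. The slide is glass, so feel for the edge and the stop and never force it against them, and do not let the arm snap. Leave the navy slide and the two pattern weights where they are.

Things in the scene. Friction and masses are not known exactly. Their poses are not given: they have to be found in the camera images.
- slide_centre (a point): Centre (half-way up) of the slide to load: clear glass, 46 x 100 x 8 mm, about 50 g, corners clipped 5 mm at 45 degrees; rust-orange swatch, white label near one end. Axes: x across the 46 mm width, y along the length, z up. Either way round will do. It lies in the first or last place of the rack.
- other_centre (a point): Centre of the other slide: the same, but with a navy-blue swatch. It lies in the other end place of the rack, 106 mm from the first. Leave it.
- rack: White slide rack, 176 x 110 x 25 mm, fixed; origin under its centre, x along the row of three places (the middle one is empty). Slides lie across two rails, underside 22 mm above the table. The rails (14 mm wide, 36 mm either side of a slide's middle) leave it open between them down to 6 mm, so a slide is gripped across its width at mid-length.
- stage: Inspection stage, fixed: light-grey base with a flat dark plate on top, 56 mm above the table. Axes: x away from the robot, y to the left, z up. The plate covers x -130 to +70, y -70 to +180 mm from the origin, which lies at table height under point stage_corner. On it stands the aluminium slide holder; in front of it (-x) the plate is free.
- stage_corner (a point): Point on top of the plate: the nominal corner of the slide holder, where its fixed edge and end stop meet. Axes as the stage. The holder rides on cross slides, square to the stage, and its true corner lies anywhere within 8 mm of this point in x and in y (not measured: see it or feel it). A loaded slide covers x -46 to 0, y 0 to 100 mm from the true corner.
- stage_edge (a point): Nominal middle of the fixed edge at plate height (50 mm in +y from stage_corner; the true one is off by the same up to 8 mm). The edge faces -x: two lugs 12 mm high, at y 8 to 26 and 74 to 97 mm from the true corner, with a gap 40 mm deep between for a fingertip. The end stop, at the right, faces +y: 12 mm high, from the edge out to 14 mm in front of it.
- stage_nose (a point): Nominal centre of the arm's nose at rest, at plate height: x -40, y 84 mm from the corner (off by the same up to 8 mm). Round, upright, 8 mm across, 12 mm high. Pushed back by a slide's end it is at x -47, y 104 mm at 0.36 rad and y 118 mm at 0.61 rad. It bears in front of the slide's centreline, so it twists a slide held loosely. Let go away from the stop, it snaps.
- spring_arm (a joint): Angle of the sprung bronze arm, bowed round the slide's left end; pivot x 10, y 112 mm from the true corner, nose 57 mm from it: 0 at rest, grows as drawn back, at most 0.85. Spring 0.17 N m at rest plus 0.30 N m per rad, about 6 N at the nose drawn back. On a loaded slide it reads 0.30, the nose on the clipped front left corner, pressing about 5 N towards edge and stop.
- block_weight_centre (a point): Pattern weight: dark steel block 60 x 90 x 22 mm with a knob, 58 mm high in all, 0.9 kg; the point is 30 mm up. Leave it.
- ring_weight_centre (a point): Pattern weight: round flanged steel weight, 84 mm across, 32 mm high, 0.6 kg; the point is 15 mm up. Leave it.

How it is judged:
On the way:
1. the slide's end has pushed the sprung arm back past its loaded angle (beyond 0.32 rad) (value of joint spring_arm above 0.32 rad and contact force between slide and spring_arm above 1 N), for 0.1 s.
At the end, for the whole second after the job is handed in: The rust-orange slide lies flat on the stage (within 0.03 rad, its centre within 2 mm of 4 mm above the plate), at rest; both lugs of the fixed edge and the end stop are within 1.5 mm of its edges; the arm stands between 0.20 and 0.36 rad and presses on the slide with more than 1.5 N (((x of holder_c0 in the frame of slide_centre between 0.0415 and 0.0445 m and x of holder_c1 in the frame of slide_centre between 0.0415 and 0.0445 m and y of holder_c2 in the frame of slide_centre between -0.0565 and -0.0535 m) or (x of holder_c0 in the frame of slide_centre between -0.0445 and -0.0415 m and x of holder_c1 in the frame of slide_centre between -0.0445 and -0.0415 m and y of holder_c2 in the frame of slide_centre between 0.0535 and 0.0565 m)) and contact force between slide and spring_arm above 1.5 N and value of joint spring_arm between 0.2 and 0.36 rad and angle between slide_centre's own z axis and vertical below 0.03 rad and z of slide_centre in the frame of stage_corner between 0.002 and 0.006 m and linear speed of slide below 0.01 m/s); the robot touches nothing.
It fails at once if the slide is pressed against the slide holder (edge, stop, arm) with more than 25 N (contact force between slide and holder above 25 N).
It fails at once if the slide is pressed onto the stage plate with more than 40 N (contact force between slide and stage above 40 N).
It fails at once if the arm is let snap back (faster than 3 rad/s) (velocity of joint spring_arm below -3 rad/s).
It fails at once if the navy slide is moved more than 8 mm (distance of other_centre from where it was at the start of the episode above 0.008 m).
It fails at once if a pattern weight is moved more than 10 mm (distance of any of block_weight_centre, ring_weight_centre from where it was at the start of the episode above 0.01 m).
It also fails if it takes over 61 s, if anything falls off the work surface, if the arm or the gripper's body presses on something with over 40 N, if the wrist force passes 120 N, or if a joint passes its speed limit or range.

## Robot

A 7-joint arm with a two-finger parallel gripper is mounted at the origin on the work surface. World frame = base frame: x ahead of the robot, y to its left, z up, the work surface at z = 0. Lengths are in m, angles in rad, forces in N, time in s.
With the tool pointing down it reaches from about 0.4 to 0.85 m from the base axis. Payload 6.9 kg.
Tool frame: the origin (TCP) lies midway between the tips of the shut fingers; the grasp point (between the pads) lies 19 mm behind it; z points along the fingers, y is the direction in which the jaws open and shut (so a half turn about z gives the same grasp; the last joint's range is limited). The gripper opens to 85 mm and grips with 20 to 120 N. Pads are 22 mm wide; open, the fingers measure 114 mm over their backs; the gripper's body (76 mm by 85 mm) begins 54 mm behind the grasp point. The pads swing forward as they close: fully open they stand 13 mm farther back than shut.
Start: joints at [1.298, 0.507, -0.238, 1.5, 0.126, 1.149, -0.155], TCP at [0.231, -0.581, 0.196] pointing down, gripper open.
Joint ranges: [-3.08, 3.08], [-0.24, 2.05], [-1.43, 1.35], [0, 2.5], [-1.52, 4.66], [0.17, 1.96], [-2.89, 2.89]. Speed limits (rad/s): [2.39, 2.39, 3.14, 3.14, 3.14, 3.14, 3.14].

## Interface

Orientations are given as a 3x3 rotation matrix whose columns are the frame's x, y, z axes.
In Python, from workcell import readout, viewer, ctrl gives the robot as it stands.
- The arm moves only by the tool apply_moves, never from a script. Its arguments are lists of equal length, an entry for each row: "slide": the shift along the tool's x, y, z in m, a list of three; "delta_rot": the turn, a rotation vector about the tool's x, y, z in degrees, a list of three; "fingers": the closure in counts, from 0 (fully open) to 255 (shut). A call has exactly 8 rows; each row shifts and turns the commanded pose from where the row before left it, along the tool's axes as they then stand; what a row does not reach is not made up. A row lasts 1/8 s, in which the tool goes at most 62.5 mm and 10.7 degrees, less where a joint would pass 70% of its speed; a pose out of reach is approached as far as the arm can. A call is refused whole if a number of a shift passes 0.0625 or a number of a turn 10.7, either way. A call with a gripper value outside its range is refused whole. The fingers move at their own pace and stop on an object; the grip force is fixed at half the most. Time passes only in rows, so rows that do not move let the fingers close, or fill a call up. It gives the time, the measured TCP pose, the force and the opening at its end, in the units of the state.
- readout.get_state(): the state, without advancing time (a new reading comes with each control period).
- viewer.capture(name): name is "scene" or "side" or "wrist"; returns the picture (384x512x3 uint8, blue, green, red); there is no depth.
- viewer.camera_params(name): a dict with "K" (3x3 intrinsics, pixels), "pose" (4x4, takes a point from camera to world coordinates). Camera axes: x right, y down, z forward; pixel columns grow to the right and rows downward; lengths in m; the calibration is good to about 2 mm. A picture is of the moment at which its call begins: read the wrist's pose just before it. camera_params takes no time and is no camera call; for the wrist camera it gives the pose at the moment of the call.
- ctrl.finish_job(): hands the job in, once; it reports no verdict.
The state is a dict: "clock": time; "joint_pos": joint angles; "joint_velocities": joint speeds; "joint_torque": joint torques, N m; "position": TCP position; "ee_rot": TCP orientation; "force": force on the tool from outside, world axes, zero at the start; "torque": the same for the moment, N m; "width": finger opening in m.
Only numpy, scipy, OpenCV 4.12 (cv2) and the standard library are available. Lean on these libraries where they do the work, as an engineer would, in place of code of your own. Each camera call takes 0.05 s, during which the arm holds its last target.

## Working session

There is one attempt and no reset: what is moved stays moved. The work goes in short steps, Python scripts to look and compute and a tool call to move; the robot and the scene stay as the last step left them, time stands still between calls to the robot, and variables do not carry over. Pictures are saved under pics/ and viewed, and the job is handed in when it is done.

Besides the shell and the picture viewer there is one more tool, called as name(argument=value, ...) on one line, values as JSON. apply_moves: Moves the arm, as the interface text tells. Its arguments: {"type":"object","properties":{"slide":{"type":"array","items":{"type":"array","items":{"type":"number"}}},"delta_rot":{"type":"array","items":{"type":"array","items":{"type":"number"}}},"fingers":{"type":"array","items":{"type":"number"}}},"required":["slide","delta_rot","fingers"]}

```bash
ls; mkdir -p pics; cat > h.py <<'E'
import numpy as np, cv2
from workcell import readout, viewer, ctrl
np.set_printoptions(precision=4,suppress=True)
def cap(n,f):
    p=viewer.camera_params(n); im=viewer.capture(n); cv2.imwrite('pics/'+f+'.png',im); return im,p
def ray(p,uv,z):
    K=np.array(p['K']);T=np.array(p['pose'])
    uv=np.atleast_2d(uv); d=np.c_[uv,np.ones(len(uv))]@np.linalg.inv(K).T@T[:3,:3].T
    o=T[:3,3]; return o+d*((z-o[2])/d[:,2])[:,None]
def proj(p,X):
    K=np.array(p['K']);T=np.array(p['pose']); X=np.atleast_2d(X)
    c=(X-T[:3,3])@T[:3,:3]; u=c@K.T; return u[:,:2]/u[:,2:]
def st():
    s=readout.get_state()
    for k in ['clock','position','ee_rot','force','torque','width','joint_pos']: print(k,np.array(s[k]))
    return s
E
python3 - <<'E'
from h import *
st()
for n in ['scene','side','wrist']:
    im,p=cap(n,n+'0'); print(n,p['K'],p['pose'])
E
```

```text
pics
clock 0.0
position [ 0.2303 -0.5804  0.1948]
ee_rot [[ 0.9295  0.3689 -0.0007]
 [ 0.3689 -0.9295  0.0016]
 [-0.0001 -0.0018 -1.    ]]
force [0.2131 0.3481 0.569 ]
torque [ 0.0108 -0.0303  0.0023]
width 0.08543570507149316
joint_pos [ 1.2985  0.5083 -0.2375  1.5011  0.1257  1.1489 -0.1548]
scene [[382.1455   0.     258.3408]
 [  0.     382.1455 183.8188]
 [  0.       0.       1.    ]] [[ 0.7909  0.4875 -0.3699  0.9587]
 [ 0.6119 -0.628   0.4807 -0.3996]
 [ 0.0021 -0.6066 -0.795   0.8409]
 [ 0.      0.      0.      1.    ]]
side [[475.8703   0.     254.3221]
 [  0.     475.8703 195.0323]
 [  0.       0.       1.    ]] [[-0.8055 -0.2666  0.5293  0.0307]
 [-0.5926  0.3757 -0.7126  0.8545]
 [-0.0089 -0.8876 -0.4605  0.5868]
 [ 0.      0.      0.      1.    ]]
wrist [[288.9849   0.     256.0166]
 [  0.     288.9849 191.4435]
 [  0.       0.       1.    ]] [[ 0.3689 -0.8776 -0.3061  0.3099]
 [-0.9295 -0.349  -0.1197 -0.5494]
 [-0.0018  0.3287 -0.9444  0.3709]
 [ 0.      0.      0.      1.    ]]
```

View pics/scene0.png

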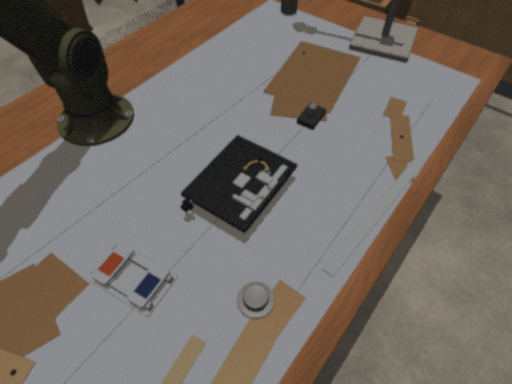

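View pics/side0.png

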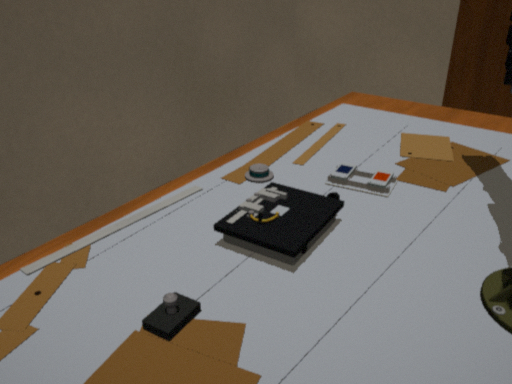

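View pics/wrist0.png

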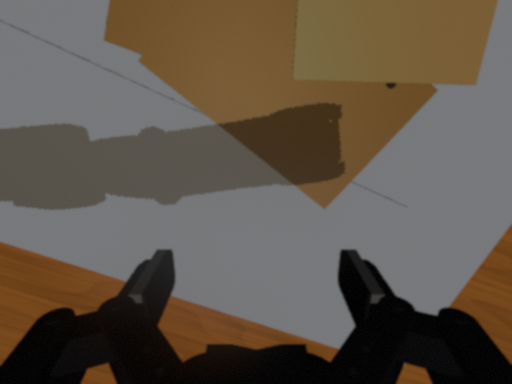

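The rack is near (132,278) in the scene view, with rust at (112,264) and navy at (147,287). The stage is near (240,182). Next I'll crop in closer.

```bash
python3 - <<'E'
import cv2,numpy as np
a=cv2.imread('pics/scene0.png')
A=cv2.resize(a[235:320,80:185],None,fx=5,fy=5,interpolation=cv2.INTER_CUBIC)
B=cv2.resize(a[130:235,175:305],None,fx=6,fy=5.7,interpolation=cv2.INTER_CUBIC)
cv2.imwrite('pics/rackcrop.png',A);cv2.imwrite('pics/stagecrop.png',np.clip(B*1.5,0,255).astype('uint8'))
from h import *
p=viewer.camera_params('scene');q=viewer.camera_params('side');im2=cv2.imread('pics/side0.png')
for n,im,pp in(('scene',a,p),('side',im2,q)):
    h=cv2.cvtColor(im,cv2.COLOR_BGR2HSV)
    for nm,lo,hi in(('rust',(0,150,110),(11,255,255)),('navy',(105,100,30),(130,255,255))):
        m=cv2.inRange(h,lo,hi); k,l,s,c=cv2.connectedComponentsWithStats(m)
        for i in range(1,k):
            if s[i,4]>40: print(n,nm,s[i],c[i],ray(pp,c[i],0.030))
E
```

```text
scene rust [100 253  22  22 243] [110.6749 263.5267] [[ 0.4542 -0.3     0.03  ]]
scene navy [136 275  23  22 253] [146.9289 285.1897] [[ 0.5593 -0.2845  0.03  ]]
side rust [374 172  15   9  86] [381.2907 176.0581] [[ 0.454 -0.299  0.03 ]]
side navy [338 166  13   7  61] [343.8361 168.8852] [[ 0.5592 -0.2831  0.03  ]]
```

View pics/rackcrop.png

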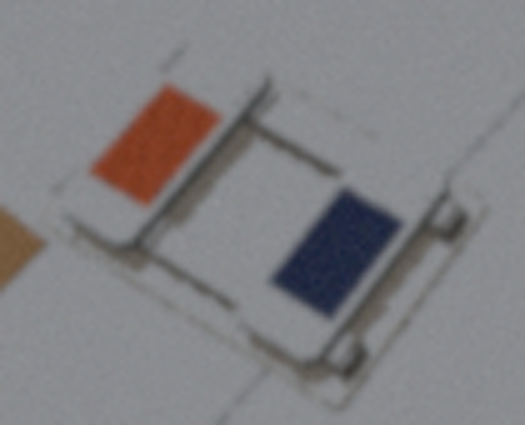

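View pics/stagecrop.png

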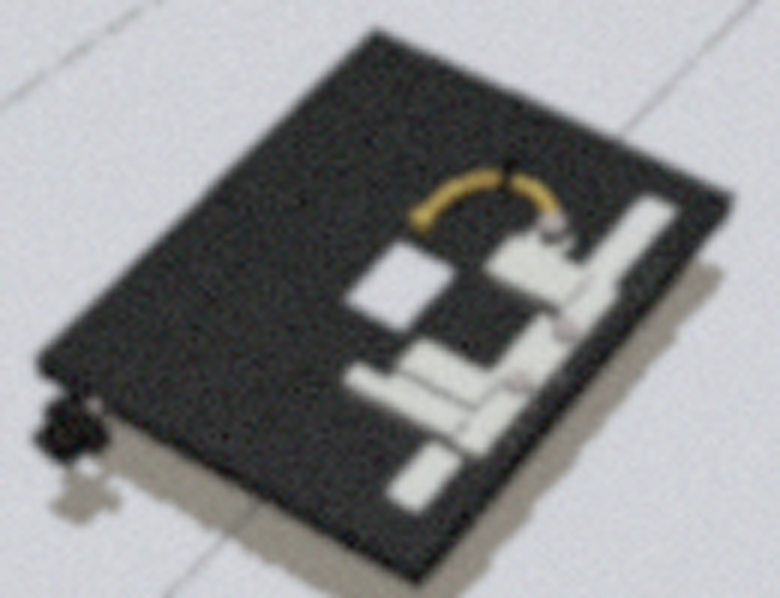

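```bash
python3 - <<'E'
from h import *
def quad(n,roi):
    im=cv2.imread(f'pics/{n}0.png');p=viewer.camera_params(n)
    g=cv2.cvtColor(im,cv2.COLOR_BGR2GRAY); x0,y0,x1,y1=roi
    m=np.zeros_like(g); m[y0:y1,x0:x1]=(g[y0:y1,x0:x1]<70)*255
    k,l,s,c=cv2.connectedComponentsWithStats(m); i=1+s[1:,4].argmax(); print(s[i])
    m=(l==i).astype('uint8'); m=cv2.morphologyEx(m,cv2.MORPH_OPEN,np.ones((7,7)))
    ct=max(cv2.findContours(m,0,2)[0],key=cv2.contourArea)
    h=cv2.convexHull(ct); q=cv2.approxPolyDP(h,4,True)[:,0]
    print(n,q.tolist()); W=ray(p,q,0.056); print(W)
    print('sides',np.linalg.norm(W-np.roll(W,-1,0),axis=1)); print('centre',W.mean(0))
    for a,b in zip(W,np.roll(W,-1,0)): print('ang',np.degrees(np.arctan2(*(b-a)[1::-1])))
quad('scene',(175,125,305,235)); quad('side',(205,175,350,260))
p=viewer.camera_params('scene')
f=lambda c:np.array(c)/[6,5.7]+[175,130]
for nm,c,z in [('nose',(422,218),.068),('pivot',(553,222),.068),('stopend left',(345,378),.068),('stop/edge lug1 outer',(405,360),.068),('lug2',(487,265),.068)]:
    print(nm,ray(p,f(c),z))
E
```

```text
[ 181  136  116   97 4983]
scene [[235, 137], [282, 157], [247, 230], [183, 209], [184, 190]]
[[ 0.4383  0.1669  0.056 ]
 [ 0.5882  0.1874  0.056 ]
 [ 0.6564 -0.0501  0.056 ]
 [ 0.4949 -0.1002  0.056 ]
 [ 0.4559 -0.0569  0.056 ]]
sides [0.1513 0.2471 0.1691 0.0582 0.2246]
centre [0.5267 0.0294 0.056 ]
ang 7.793123236137455
ang -73.97895022168433
ang -162.78342280451
ang 132.05266202039633
ang 94.48398340044182
[ 214  183  130   77 5577]
side [[341, 201], [334, 221], [299, 259], [275, 259], [228, 243], [215, 229], [218, 221], [287, 188], [336, 193]]
[[ 0.456  -0.0604  0.056 ]
 [ 0.4257  0.0317  0.056 ]
 [ 0.4127  0.1985  0.056 ]
 [ 0.4501  0.2253  0.056 ]
 [ 0.5591  0.2345  0.056 ]
 [ 0.616   0.2084  0.056 ]
 [ 0.6325  0.179   0.056 ]
 [ 0.5969 -0.0445  0.056 ]
 [ 0.485  -0.0905  0.056 ]]
sides [0.097  0.1673 0.0461 0.1093 0.0626 0.0337 0.2263 0.1211 0.0417]
centre [0.5149 0.098  0.056 ]
ang 108.20994652276788
ang 94.4826240870158
ang 35.61577057959188
ang 4.803627405521677
ang -24.579570217586358
ang -60.7013598955049
ang -99.03280395380814
ang -157.65950272700755
ang 133.88199807391504
nose [[0.5407 0.0875 0.068 ]]
pivot [[0.5874 0.1207 0.068 ]]
stopend left [[ 0.5723 -0.0024  0.068 ]]
stop/edge lug1 outer [[0.5858 0.0203 0.068 ]]
lug2 [[0.5801 0.0831 0.068 ]]
```

```bash
cat >> h.py <<'E'
def plan(P1,yaw1,n,P0=None,R0=None):
    """n equal rows moving TCP to P1 with tool x yaw yaw1 (deg), tool down; shift taken in axes before the row's turn"""
    from scipy.spatial.transform import Rotation as Ro
    s=readout.get_state(); P0=np.array(s['position'] if P0 is None else P0); R0=np.array(s['ee_rot'] if R0 is None else R0)
    c,q=np.cos(np.radians(yaw1)),np.sin(np.radians(yaw1)); R1=np.array([[c,q,0],[q,-c,0],[0,0,-1.]])
    rv=Ro.from_matrix(R0.T@R1).as_rotvec(degrees=True); P1=np.array(P1,float)
    S=[];D=[];R=R0.copy()
    for i in range(n):
        S.append(np.round(R.T@((P1-P0)/n),4).tolist()); D.append(np.round(rv/n,2).tolist()); R=R@Ro.from_rotvec(rv/n,degrees=True).as_matrix()
    print(n,'rows |shift|',np.linalg.norm(P1-P0)/n,'\n',S,'\n',D)
E
python3 - <<'E'
from h import *
plan([.507,-.24,.20],98.0,8)
E
```

```text
8 rows |shift| 0.05485346580996445 
 [[0.0478, -0.0268, -0.0006], [0.0516, -0.0185, -0.0006], [0.054, -0.0097, -0.0006], [0.0548, -0.0006, -0.0006], [0.0542, 0.0085, -0.0006], [0.052, 0.0174, -0.0006], [0.0484, 0.0258, -0.0006], [0.0435, 0.0334, -0.0006]] 
 [[-0.01, -0.01, -9.54], [-0.01, -0.01, -9.54], [-0.01, -0.01, -9.54], [-0.01, -0.01, -9.54], [-0.01, -0.01, -9.54], [-0.01, -0.01, -9.54], [-0.01, -0.01, -9.54], [-0.01, -0.01, -9.54]]
```

apply_moves(slide=[[0.048,-0.027,0],[0.052,-0.0185,0],[0.054,-0.01,0],[0.055,-0.0005,0],[0.054,0.0085,0],[0.052,0.0175,0],[0.048,0.026,0],[0.0435,0.0335,0]], delta_rot=[[0,0,-9.5],[0,0,-9.5],[0,0,-9.5],[0,0,-9.5],[0,0,-9.5],[0,0,-9.5],[0,0,-9.5],[0,0,-9.5]], fingers=[0,0,0,0,0,0,0,0])

```text
clock: 1.15
position: [0.5095, -0.2398, 0.1956]
ee_rot: [[-0.138, 0.99, -0.0], [0.99, 0.138, -0.0], [-0.0, -0.0, -1.0]]
force: [-0.1, 0.3, -0.1]
width: 0.0854
```

```bash
python3 - <<'E'
from h import *
print(readout.get_state()['joint_pos'])
im,p=cap('wrist','wr1'); print(p['pose'])
np.save('wr1.npy',p,allow_pickle=True)
E
```

```text
[ 0.8187  0.4598 -0.6457  1.6635  0.3014  1.12    0.2285]
[[ 0.9904  0.1305  0.0449  0.4985]
 [ 0.138  -0.9355 -0.3254 -0.1558]
 [-0.0005  0.3285 -0.9445  0.3716]
 [ 0.      0.      0.      1.    ]]
```

View pics/wr1.png

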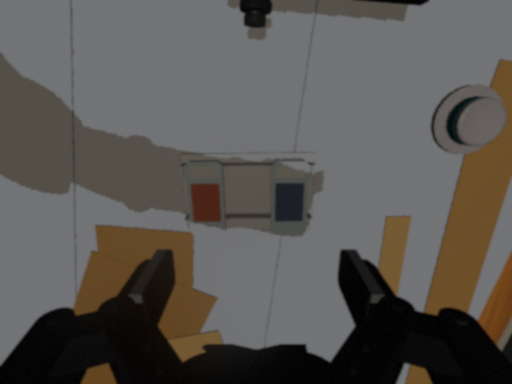

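```bash
python3 - <<'E'
from h import *
im=cv2.imread('pics/wr1.png'); c=im[140:240,170:330]
cv2.imwrite('pics/wr1c.png',np.clip(cv2.resize(c,None,fx=5,fy=5,interpolation=cv2.INTER_CUBIC)*1.6,0,255).astype('uint8'))
p=np.load('wr1.npy',allow_pickle=True).item()
h=cv2.cvtColor(im,cv2.COLOR_BGR2HSV)
for nm,lo,hi in(('rust',(0,150,60),(9,255,255)),('navy',(105,80,20),(130,255,255))):
    m=cv2.inRange(h,lo,hi)*1; m[:140]=0;m[240:]=0
    k,l,s,cc=cv2.connectedComponentsWithStats(m); i=1+s[1:,4].argmax()
    r=cv2.minAreaRect(np.argwhere(l==i)[:,::-1].astype(np.float32)); b=cv2.boxPoints(r)
    W=ray(p,b,.030); print(nm,s[i],cc[i],ray(p,cc[i],.030),'\n',b,'\n',W)
E
```

```text
rust [192 185  28  36 913] [205.6068 202.2212] [[ 0.4534 -0.2966  0.03  ]] 
 [[191.6851 185.0166]
 [217.5083 183.6574]
 [219.4033 219.663 ]
 [193.5801 221.0221]] 
 [[ 0.4345 -0.2761  0.03  ]
 [ 0.4661 -0.2699  0.03  ]
 [ 0.4731 -0.3183  0.03  ]
 [ 0.4401 -0.3249  0.03  ]]
navy [285 194   1   1   1] [285. 194.] [[ 0.5513 -0.2718  0.03  ]] 
 [[285. 194.]
 [285. 194.]
 [285. 194.]
 [285. 194.]] 
 [[ 0.5513 -0.2718  0.03  ]
 [ 0.5513 -0.2718  0.03  ]
 [ 0.5513 -0.2718  0.03  ]
 [ 0.5513 -0.2718  0.03  ]]
```

View pics/wr1c.png

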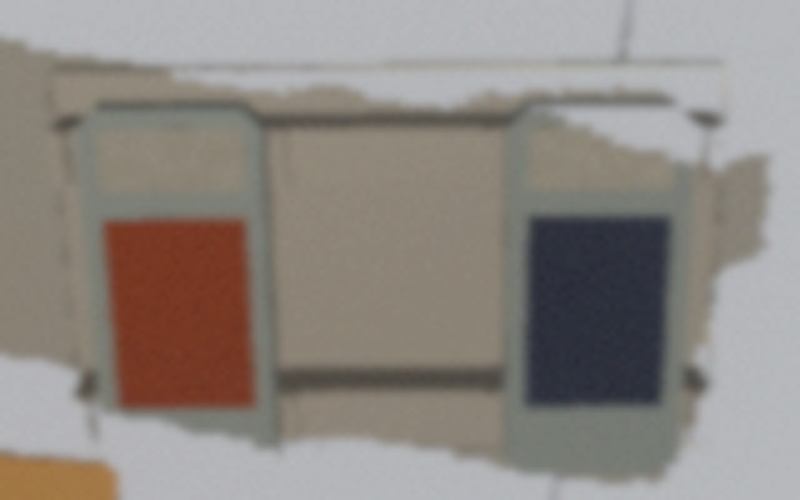

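```bash
python3 - <<'E'
from h import *
p=np.load('wr1.npy',allow_pickle=True).item()
f=lambda c:np.array(c,float)/5+[169.6,139.6]
W=lambda c,z=.030: ray(p,f(c),z)[0]
d=np.array([.0152,-.0,0])
rs=[W(c) for c in((105,219),(246,217),(256,407),(118,410))]; nv=[W(c) for c in((528,217),(670,217),(662,405),(526,405))]
for q in(rs,nv):
    q=np.array(q); print(q.mean(0),[np.linalg.norm(q[i]-q[i-1]) for i in range(4)], [np.degrees(np.arctan2(*(q[j]-q[i])[1::-1])) for i,j in((0,1),(3,2),(3,0),(2,1))])
r=np.mean(nv,0)-np.mean(rs,0); print(np.linalg.norm(r),np.degrees(np.arctan2(r[1],r[0])))
u=r/np.linalg.norm(r); v=np.array([-u[1],u[0],0]); c=np.mean(rs,0)
for nm,pt in(('topmid',(168,103)),('labeltop',(165,131)),('labelbot',(168,190)),('left',(82,160)),('right',(265,160)),('rightlow',(276,440)),('leftlow',(97,400)),('navybot',(590,480)),('navytop',(600,103))):
    w=W(pt); o=c if 'navy' not in nm else np.mean(nv,0); print(nm,w,'u',(w-o)@u*1e3,'v',(w-o)@v*1e3)
E
```

```text
[ 0.4538 -0.2972  0.03  ] [np.float64(0.05203075606058907), np.float64(0.03498930216584862), np.float64(0.051691445804085516), np.float64(0.03589631883138085)] [np.float64(8.793418748231877), np.float64(9.312261644751109), np.float64(97.39235662030754), np.float64(98.38702011025315)]
[ 0.558 -0.282  0.03 ] [np.float64(0.05111846986898398), np.float64(0.03518388081112943), np.float64(0.05111702100557068), np.float64(0.035277246384761984)] [np.float64(7.942287255543114), np.float64(7.9465225464903355), np.float64(98.6009807569952), np.float64(98.70565850998486)]
0.1053111055249929 8.286431622160634
topmid [ 0.4462 -0.2427  0.03  ] u 0.2511144029394182 v 55.01676790290347
labeltop [ 0.446  -0.2498  0.03  ] u -0.9367872746880612 v 48.085450875951864
labelbot [ 0.4479 -0.2646  0.03  ] u -1.1959133661072063 v 33.16549338516388
left [ 0.4264 -0.2598  0.03  ] u -21.720006520158094 v 40.92813806011577
right [ 0.4708 -0.2537  0.03  ] u 23.02781933677204 v 40.658413984628574
rightlow [ 0.4812 -0.3287  0.03  ] u 22.561767139866795 v -35.11762607857671
leftlow [ 0.4341 -0.3237  0.03  ] u -23.347079571833284 v -23.372419688216976
navybot [ 0.5646 -0.3289  0.03  ] u -0.2266457106131156 v -47.31063809727192
navytop [ 0.5494 -0.2283  0.03  ] u -0.8379319614491911 v 54.3864110075766
```

```bash
python3 - <<'E'
from h import *
plan([.555,.125,.165],98.0,7)
E
```

```text
7 rows |shift| 0.05143246240223167 
 [[0.0494, 0.0136, 0.0047], [0.0494, 0.0134, 0.0047], [0.0495, 0.0133, 0.0047], [0.0495, 0.0132, 0.0046], [0.0495, 0.0131, 0.0046], [0.0496, 0.013, 0.0045], [0.0496, 0.0129, 0.0045]] 
 [[0.04, -0.03, 0.13], [0.04, -0.03, 0.13], [0.04, -0.03, 0.13], [0.04, -0.03, 0.13], [0.04, -0.03, 0.13], [0.04, -0.03, 0.13], [0.04, -0.03, 0.13]]
```

apply_moves(slide=[[0.0495,0.013,0.0045],[0.0495,0.013,0.0045],[0.0495,0.013,0.0045],[0.0495,0.013,0.0045],[0.0495,0.013,0.0045],[0.0495,0.013,0.0045],[0.0495,0.013,0.0045],[0,0,0]], delta_rot=[[0,0,0],[0,0,0],[0,0,0],[0,0,0],[0,0,0],[0,0,0],[0,0,0],[0,0,0]], fingers=[0,0,0,0,0,0,0,0])

```text
clock: 2.2
position: [0.5521, 0.1198, 0.164]
ee_rot: [[-0.14, 0.99, -0.0], [0.99, 0.14, 0.003], [0.003, -0.0, -1.0]]
force: [-0.9, -1.0, -1.3]
width: 0.0857
```

```bash
python3 - <<'E'
from h import *
im,p=cap('wrist','ws1'); st(); np.save('ws1.npy',p,allow_pickle=True)
cv2.imwrite('pics/ws1b.png',np.clip(cv2.resize(im[0:270],(800,422),interpolation=cv2.INTER_CUBIC)*1.5,0,255).astype('uint8'))
E
```

```text
clock 2.25
position [0.5523 0.1166 0.1639]
ee_rot [[-0.1368  0.9906 -0.0008]
 [ 0.9906  0.1368  0.0006]
 [ 0.0007 -0.0007 -1.    ]]
force [ 0.0035 -0.5641 -0.0049]
torque [-0.0351  0.0026  0.0198]
width 0.0851960483395748
joint_pos [ 0.1776  0.4966 -0.6615  1.7073  0.3418  1.0566 -0.4588]
```

View pics/ws1b.png

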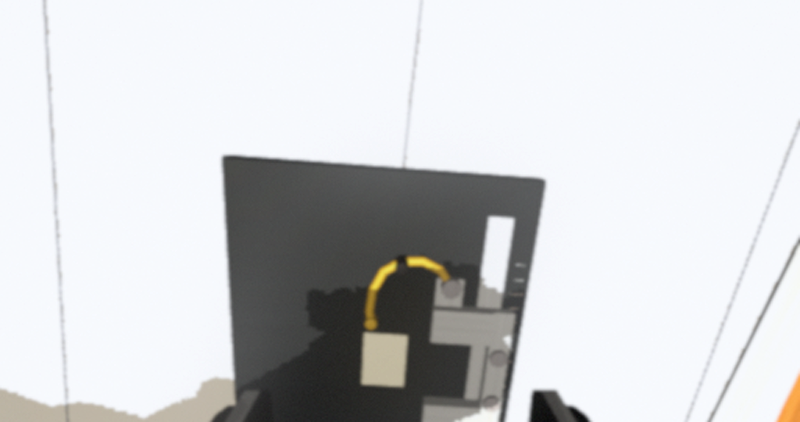

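The wrist view is cut off at the bottom: the stop lies below the frame. I'll shift the tool 0.09 m toward -y.

apply_moves(slide=[[-0.03,0.002,0.004],[-0.03,0.002,0.004],[-0.03,0.002,0.004],[0,0,0],[0,0,0],[0,0,0],[0,0,0],[0,0,0]], delta_rot=[[0,0,0],[0,0,0],[0,0,0],[0,0,0],[0,0,0],[0,0,0],[0,0,0],[0,0,0]], fingers=[0,0,0,0,0,0,0,0])

```text
clock: 3.25
position: [0.5707, 0.0265, 0.1523]
ee_rot: [[-0.134, 0.991, 0.0], [0.991, 0.134, 0.0], [0.0, 0.0, -1.0]]
force: [0.6, 0.6, 0.1]
width: 0.0856
```

```bash
python3 - <<'E'
from h import *
im,p=cap('wrist','ws2'); st(); np.save('ws2.npy',p,allow_pickle=True)
cv2.imwrite('pics/ws2b.png',np.clip(cv2.resize(im[40:290,130:400],None,fx=2.9,fy=2.4,interpolation=cv2.INTER_CUBIC)*1.7,0,255).astype('uint8'))
E
```

```text
clock 3.3
position [0.5707 0.0264 0.1522]
ee_rot [[-0.1337  0.991   0.    ]
 [ 0.991   0.1337  0.    ]
 [ 0.      0.0001 -1.    ]]
force [ 0.3571 -0.4413 -0.7816]
torque [-0.0224  0.0056 -0.0411]
width 0.08546843110331308
joint_pos [ 0.3274  0.5167 -0.6501  1.7067  0.3543  1.0386 -0.3081]
```

View pics/ws2b.png

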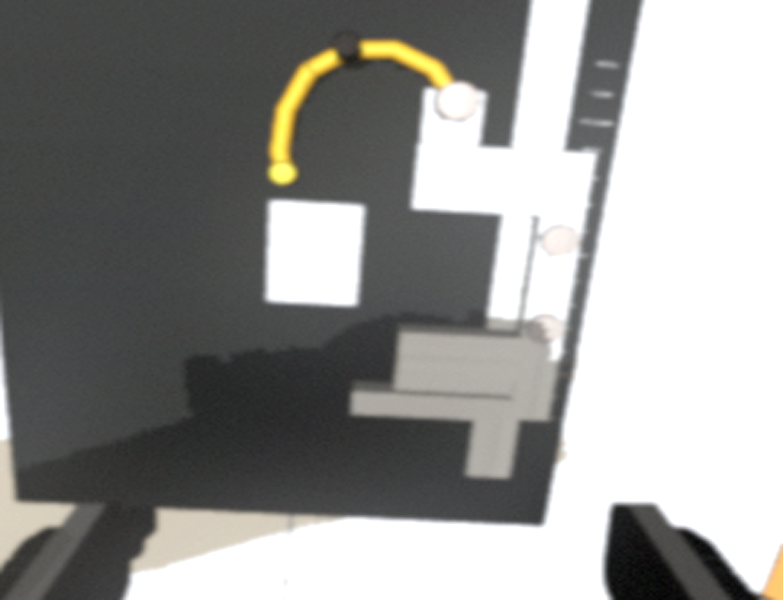

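```bash
python3 - <<'E'
from h import *
p=np.load('ws2.npy',allow_pickle=True).item()
f=lambda c:(np.array(c,float)+.5)/[2.9,2.4]+[129.5,39.5]
W=lambda c,z: ray(p,f(c),z)[0]
# plate corners/edges z=.056
fl=W((16,499),.056); fr=W((545,523),.056); le=W((0,330),.056); re=W((640,10),.056)
ang=lambda a,b:np.degrees(np.arctan2(*(b-a)[1::-1]))
print('front edge',fl,fr,np.linalg.norm(fr-fl),ang(fl,fr),'right edge',ang(fr,re),'left',ang(fl,le))
P=dict(l2a=W((417,145),.068),l2b=W((411,208),.068),l1a=W((398,332),.068),l1b=W((393,389),.068),sa=W((351,389),.068),sb=W((512,397),.068),s_in=W((393,391),.068),nose=W((282,171),.068),pivot=W((457,100),.068), sbase=W((352,384),.056))
print('edge ang',ang(P['l1b'],P['l2a']),'stop ang',ang(P['sa'],P['sb']))
y=np.radians(8.0)
for yaw in(7.5,8,8.5):
    y=np.radians(yaw);u=np.array([np.cos(y),np.sin(y),0]);v=np.array([-np.sin(y),np.cos(y),0])
    print(yaw,'mid plate edge',((fl+fr)/2)@u,((fl+fr)/2)@v, 'fl,fr', fl@u,fr@u,fl@v,fr@v)
    for k,w in P.items(): print(k,w,'u %.1f v %.1f'%(w@u*1e3,w@v*1e3))
E
```

```text
front edge [ 0.4531 -0.0636  0.056 ] [ 0.649  -0.0495  0.056 ] 0.1964284409369243 4.109583463020696 right edge 94.07558806727785 left 93.79191565435318
edge ang 93.94808383133626 stop ang 4.015634713017896
7.5 mid plate edge 0.5389457412567334 -0.12796811774504627 fl,fr 0.4409034218264883 0.6369880606869788 -0.12215978726499846 -0.1337764482250941
l2a [0.5759 0.1053 0.068 ] u 584.7 v 29.2
l2b [0.5774 0.0832 0.068 ] u 583.4 v 7.1
l1a [0.5805 0.0355 0.068 ] u 580.1 v -40.5
l1b [0.5823 0.0117 0.068 ] u 578.9 v -64.4
sa [0.5685 0.0098 0.068 ] u 564.9 v -64.5
sb [0.6222 0.0136 0.068 ] u 618.7 v -67.8
s_in [0.5824 0.0108 0.068 ] u 578.9 v -65.3
nose [0.5371 0.091  0.068 ] u 544.4 v 20.1
pivot [0.5851 0.1217 0.068 ] u 595.9 v 44.3
sbase [0.5689 0.0074 0.056 ] u 565.0 v -66.9
8 mid plate edge 0.5378085015321663 -0.13266637425401312 fl,fr 0.439820601855147 0.6357964012091857 -0.12600269515654133 -0.13933005335148493
l2a [0.5759 0.1053 0.068 ] u 584.9 v 24.1
l2b [0.5774 0.0832 0.068 ] u 583.4 v 2.0
l1a [0.5805 0.0355 0.068 ] u 579.8 v -45.6
l1b [0.5823 0.0117 0.068 ] u 578.3 v -69.5
sa [0.5685 0.0098 0.068 ] u 564.3 v -69.4
sb [0.6222 0.0136 0.068 ] u 618.1 v -73.2
s_in [0.5824 0.0108 0.068 ] u 578.3 v -70.4
nose [0.5371 0.091  0.068 ] u 544.6 v 15.4
pivot [0.5851 0.1217 0.068 ] u 596.3 v 39.1
sbase [0.5689 0.0074 0.056 ] u 564.4 v -71.8
8.5 mid plate edge 0.5366303056079971 -0.13735452770494178 fl,fr 0.4387042878421396 0.6345563233738546 -0.12983600745500873 -0.14487304795487482
l2a [0.5759 0.1053 0.068 ] u 585.1 v 19.0
l2b [0.5774 0.0832 0.068 ] u 583.4 v -3.1
l1a [0.5805 0.0355 0.068 ] u 579.3 v -50.7
l1b [0.5823 0.0117 0.068 ] u 577.6 v -74.5
sa [0.5685 0.0098 0.068 ] u 563.7 v -74.3
sb [0.6222 0.0136 0.068 ] u 617.4 v -78.6
s_in [0.5824 0.0108 0.068 ] u 577.6 v -75.4
nose [0.5371 0.091  0.068 ] u 544.7 v 10.6
pivot [0.5851 0.1217 0.068 ] u 596.6 v 33.9
sbase [0.5689 0.0074 0.056 ] u 563.7 v -76.8
```

```bash
python3 - <<'E'
from h import *
plan([.4534,-.2938,.10],98.35,7)
E
```

```text
7 rows |shift| 0.04928835583097952 
 [[-0.0431, -0.0227, 0.0075], [-0.0431, -0.0228, 0.0075], [-0.043, -0.0229, 0.0075], [-0.043, -0.0229, 0.0075], [-0.0429, -0.023, 0.0075], [-0.0429, -0.0231, 0.0075], [-0.0429, -0.0232, 0.0075]] 
 [[0.0, -0.0, -0.1], [0.0, -0.0, -0.1], [0.0, -0.0, -0.1], [0.0, -0.0, -0.1], [0.0, -0.0, -0.1], [0.0, -0.0, -0.1], [0.0, -0.0, -0.1]]
```

apply_moves(slide=[[-0.043,-0.023,0.0],[-0.043,-0.023,0.0],[-0.043,-0.023,0.01],[-0.043,-0.023,0.01],[-0.043,-0.023,0.01],[-0.043,-0.023,0.01],[-0.043,-0.0231,0.012],[0,0,0]], delta_rot=[[0,0,-0.1],[0,0,-0.1],[0,0,-0.1],[0,0,-0.1],[0,0,-0.1],[0,0,-0.1],[0,0,-0.1],[0,0,0]], fingers=[0,0,0,0,0,0,0,0])

```text
clock: 4.3
position: [0.4499, -0.2986, 0.0988]
ee_rot: [[-0.138, 0.99, -0.003], [0.99, 0.138, -0.001], [-0.0, -0.003, -1.0]]
force: [0.1, 0.6, -0.1]
width: 0.0853
```

```bash
python3 - <<'E'
from h import *
im,p=cap('wrist','wr2'); st(); np.save('wr2.npy',p,allow_pickle=True)
plan([.4534,-.2938,.022],98.35,3)
E
```

```text
clock 4.35
position [ 0.4516 -0.296   0.0995]
ee_rot [[-0.1413  0.99   -0.0012]
 [ 0.99    0.1413  0.0005]
 [ 0.0006 -0.0011 -1.    ]]
force [0.0869 1.4588 0.1312]
torque [ 0.0673 -0.0418  0.0375]
width 0.08525524176225902
joint_pos [ 0.9456  0.5301 -0.6232  1.8542  0.3918  0.8835  0.2755]
3 rows |shift| 0.02585922988947435 
 [[0.0006, 0.0007, 0.0258], [0.0006, 0.0007, 0.0258], [0.0006, 0.0007, 0.0258]] 
 [[-0.02, -0.01, -0.08], [-0.02, -0.01, -0.08], [-0.02, -0.01, -0.08]]
```

View pics/wr2.png

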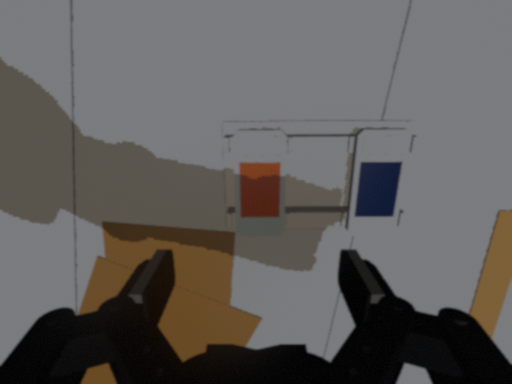

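```bash
python3 - <<'E'
from h import *
p=np.load('wr2.npy',allow_pickle=True).item()
q=ray(p,[(240,163),(280,163),(280,217),(241,217)],.030); print(q.mean(0),q)
print(ray(p,[(262,128.5),(260,236)],.030)); 
E
```

```text
[ 0.454  -0.2978  0.03  ] [[ 0.433  -0.275   0.03  ]
 [ 0.4673 -0.2701  0.03  ]
 [ 0.4758 -0.3206  0.03  ]
 [ 0.4401 -0.3256  0.03  ]]
[[ 0.4476 -0.2432  0.03  ]
 [ 0.4603 -0.3426  0.03  ]]
```

apply_moves(slide=[[0,0,0.02],[0,0,0.025],[0,0,0.02],[0,0,0.01],[0,0,0.003],[0,0,0],[0,0,0],[0,0,0]], delta_rot=[[0,0,0],[0,0,0],[0,0,0],[0,0,0],[0,0,0],[0,0,0],[0,0,0],[0,0,0]], fingers=[0,0,0,0,0,0,0,0])

```text
clock: 5.35
position: [0.4531, -0.2946, 0.0227]
ee_rot: [[-0.145, 0.989, 0.001], [0.989, 0.145, -0.001], [-0.001, 0.001, -1.0]]
force: [0.1, 0.1, -0.0]
width: 0.0853
```

```bash
python3 - <<'E'
from h import *
st(); plan([.4537,-.2935,.022],98.35,1)
E
```

```text
clock 5.35
position [ 0.4531 -0.2946  0.0227]
ee_rot [[-0.1449  0.9894  0.0007]
 [ 0.9894  0.1449 -0.0005]
 [-0.0006  0.0006 -1.    ]]
force [ 0.1155  0.0933 -0.0251]
torque [ 0.007   0.0676 -0.022 ]
width 0.08534956630618824
joint_pos [ 0.8884  0.628  -0.5521  1.9338  0.4899  0.7145  0.1888]
1 rows |shift| 0.001423011706070841 
 [[0.001, 0.0008, 0.0007]] 
 [[0.04, 0.04, -0.02]]
```

Close slowly, after a 1 mm correction.

apply_moves(slide=[[0.001,0.001,0.0005],[0,0,0],[0,0,0],[0,0,0],[0,0,0],[0,0,0],[0,0,0],[0,0,0]], delta_rot=[[0,0,0],[0,0,0],[0,0,0],[0,0,0],[0,0,0],[0,0,0],[0,0,0],[0,0,0]], fingers=[30,60,80,100,120,140,160,160])

```text
clock: 6.35
position: [0.4537, -0.2932, 0.0217]
ee_rot: [[-0.145, 0.989, 0.0], [0.989, 0.145, 0.0], [0.0, 0.0, -1.0]]
force: [1.0, 0.4, 0.3]
width: 0.0319
```

```bash
python3 - <<'E'
from h import *
st(); cap('side','side2'); cap('wrist','wr3')
im=cv2.imread('pics/side2.png'); cv2.imwrite('pics/side2c.png',cv2.resize(im[110:220,300:430],None,fx=5,fy=5,interpolation=cv2.INTER_CUBIC))
E
```

```text
clock 6.35
position [ 0.4537 -0.2932  0.0217]
ee_rot [[-0.1451  0.9894  0.    ]
 [ 0.9894  0.1451  0.0001]
 [ 0.0001  0.     -1.    ]]
force [0.9823 0.3679 0.2782]
torque [-0.0326 -0.0232 -0.0186]
width 0.03190152332465007
joint_pos [ 0.885   0.6295 -0.5512  1.9343  0.4905  0.7133  0.1857]
```

View pics/side2c.png

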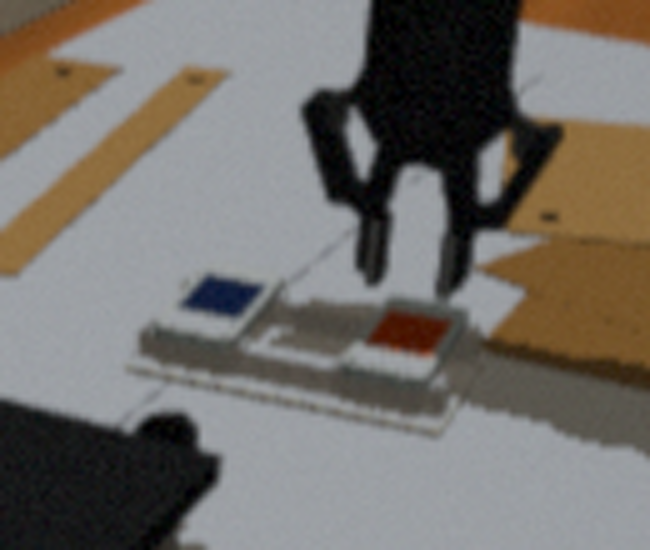

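View pics/wr3.png

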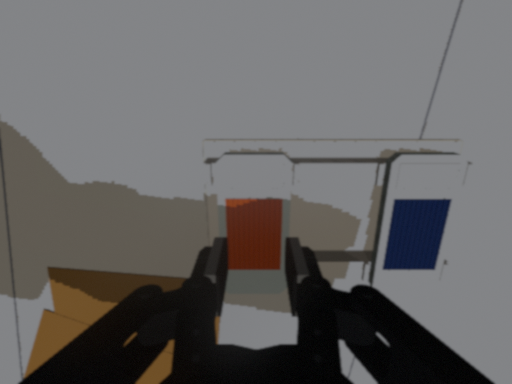

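```bash
python3 - <<'E'
from h import *
s=readout.get_state(); P=np.array(s['position']);R=np.array(s['ee_rot'])
p=viewer.camera_params('side'); w=viewer.camera_params('wrist')
for nm,X in(('tcp',P),('tip+',P+R@[0,.016,-.0]),('tip-',P+R@[0,-.016,0])):
    print(nm,proj(p,X),proj(w,X))
print('slide corners', proj(p,[[.4537,-.2935,.026]]),proj(w,[[.4537,-.2935,.026]]))
E
python3 - <<'E'
import cv2
im=cv2.imread('pics/wr3.png');cv2.imwrite('pics/wr3c.png',cv2.resize(im[130:330,180:330],None,fx=3,fy=3,interpolation=cv2.INTER_CUBIC)*1)
E
```

```text
tcp [[380.2186 179.571 ]] [[255.0422 224.618 ]]
tip+ [[374.4349 178.4331]] [[278.864  224.6231]]
tip- [[386.0623 180.7207]] [[231.2214 224.613 ]]
slide corners [[380.4251 178.1063]] [[255.0165 227.8751]]
```

View pics/wr3c.png

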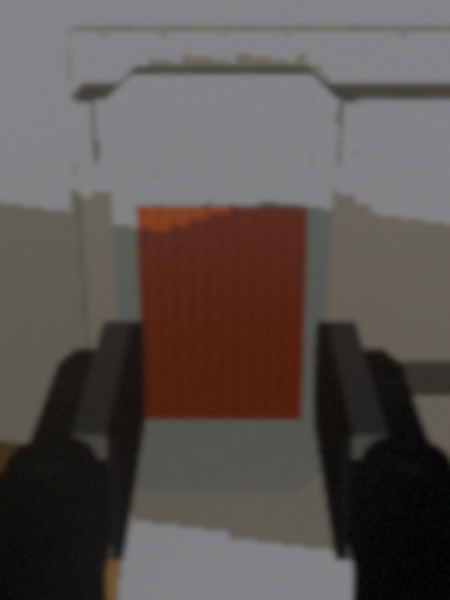

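```bash
python3 - <<'E'
from h import *
p=viewer.camera_params('side'); w=viewer.camera_params('wrist')
def tri(a,b):
    A=[]
    for c,uv in((p,a),(w,b)):
        T=np.linalg.inv(np.array(c['pose']))[:3]; M=np.array(c['K'])@T
        A+= [uv[0]*M[2]-M[0],uv[1]*M[2]-M[1]]
    v=np.linalg.svd(np.array(A))[2][-1]; X=v[:3]/v[3]; return X,proj(p,X),proj(w,X)
print(tri((390,168),(226.7,238))); print(tri((375.5,166.5),(286.5,238)))
print(readout.get_state()['width'])
s=readout.get_state();P=np.array(s['position']);R=np.array(s['ee_rot'])
for z in(0,-.01,-.02,-.03,-.04): print(z,proj(w,P+R@[0,.016,z]),proj(p,P+R@[0,.016,z]))
E
```

```text
(array([ 0.4311, -0.2867,  0.0641]), array([[389.0375, 168.1636]]), array([[213.8201, 243.1259]]))
(array([ 0.4668, -0.2797,  0.0624]), array([[375.2703, 166.4739]]), array([[283.2792, 238.6958]]))
0.03200494225458203
0 [[278.864  224.6231]] [[374.4349 178.4331]]
-0.01 [[280.0281 231.4585]] [[374.8267 175.1357]]
-0.02 [[281.3176 239.0309]] [[375.2213 171.8148]]
-0.03 [[282.7541 247.4662]] [[375.6186 168.4704]]
-0.04 [[284.3642 256.9211]] [[376.0188 165.102 ]]
```

Width is 32 mm, so the fingers closed above the slide and not on it. In the side and wrist pictures the tips sit about 30 mm higher than the stated TCP. I'll feel for the slide's top with the part-closed fingers to calibrate the tip height.

apply_moves(slide=[[0,0,0.002],[0,0,0.002],[0,0,0.002],[0,0,0.002],[0,0,0.002],[0,0,0.002],[0,0,0],[0,0,0]], delta_rot=[[0,0,0],[0,0,0],[0,0,0],[0,0,0],[0,0,0],[0,0,0],[0,0,0],[0,0,0]], fingers=[160,160,160,160,160,160,160,160])

```text
clock: 7.45
position: [0.4537, -0.2932, 0.0097]
ee_rot: [[-0.145, 0.989, 0.0], [0.989, 0.145, 0.0], [-0.0, 0.0, -1.0]]
force: [-0.9, -0.1, -0.1]
width: 0.0316
```

```bash
python3 - <<'E'
from h import *
st(); cap('side','side3'); cap('wrist','wr4')
im=cv2.imread('pics/side3.png'); a=cv2.resize(im[130:220,320:430],None,fx=5,fy=5,interpolation=cv2.INTER_CUBIC)
im=cv2.imread('pics/wr4.png'); b=cv2.resize(im[150:330,180:330],(375,450),interpolation=cv2.INTER_CUBIC)
b=cv2.resize(b,(240,450)) if 0 else b[:, :250]
cv2.imwrite('pics/c3.png',np.hstack([a,b]))
E
```

```text
clock 7.45
position [ 0.4537 -0.2932  0.0097]
ee_rot [[-0.1451  0.9894  0.0001]
 [ 0.9894  0.1451  0.    ]
 [-0.      0.0001 -1.    ]]
force [-0.8984 -0.0982 -0.119 ]
torque [0.0319 0.0531 0.0242]
width 0.03164492782608735
joint_pos [ 0.8751  0.6459 -0.5372  1.9441  0.5067  0.6876  0.1716]
```

View pics/c3.png

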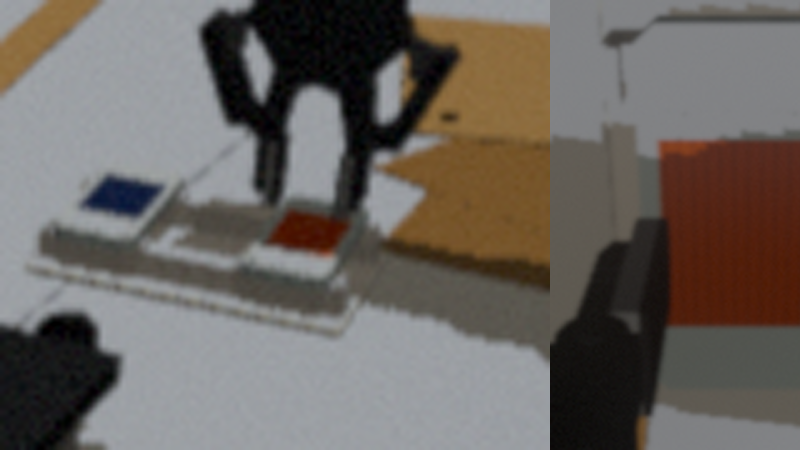

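The tips are still roughly 15 mm above the slide, by their side-view position. I'll keep descending, slower.

apply_moves(slide=[[0,0,0.002],[0,0,0.002],[0,0,0.002],[0,0,0.0015],[0,0,0.0015],[0,0,0.001],[0,0,0],[0,0,0]], delta_rot=[[0,0,0],[0,0,0],[0,0,0],[0,0,0],[0,0,0],[0,0,0],[0,0,0],[0,0,0]], fingers=[160,160,160,160,160,160,160,160])

```text
clock: 8.55
position: [0.4537, -0.2932, -0.0003]
ee_rot: [[-0.145, 0.989, 0.0], [0.989, 0.145, -0.0], [-0.0, 0.0, -1.0]]
force: [-0.8, -0.5, -0.4]
width: 0.0316
```

apply_moves(slide=[[0,0,0.001],[0,0,0.001],[0,0,0.001],[0,0,0.001],[0,0,0.001],[0,0,0.001],[0,0,0],[0,0,0]], delta_rot=[[0,0,0],[0,0,0],[0,0,0],[0,0,0],[0,0,0],[0,0,0],[0,0,0],[0,0,0]], fingers=[160,160,160,160,160,160,160,160])

```text
clock: 9.55
position: [0.4537, -0.2932, -0.0061]
ee_rot: [[-0.145, 0.989, 0.0], [0.989, 0.145, -0.0], [-0.0, 0.0, -1.0]]
force: [-1.2, 0.4, 5.2]
width: 0.032
```

```bash
python3 - <<'E'
from h import *
st(); cap('side','side4'); cap('wrist','wr5')
im=cv2.imread('pics/side4.png'); a=cv2.resize(im[130:220,320:430],None,fx=5,fy=5,interpolation=cv2.INTER_CUBIC)
im=cv2.imread('pics/wr5.png'); b=cv2.resize(im[150:330,180:330],(375,450),interpolation=cv2.INTER_CUBIC)
cv2.imwrite('pics/c4.png',np.hstack([a,b[:,:250]]))
E
```

```text
clock 9.55
position [ 0.4537 -0.2932 -0.0061]
ee_rot [[-0.1452  0.9894  0.0001]
 [ 0.9894  0.1452 -0.0002]
 [-0.0002  0.0001 -1.    ]]
force [-1.2011  0.4391  5.1896]
torque [ 0.1432  0.2766 -0.0597]
width 0.032022697907380986
joint_pos [ 0.8614  0.6679 -0.5175  1.9562  0.5285  0.6535  0.1527]
```

View pics/c4.png

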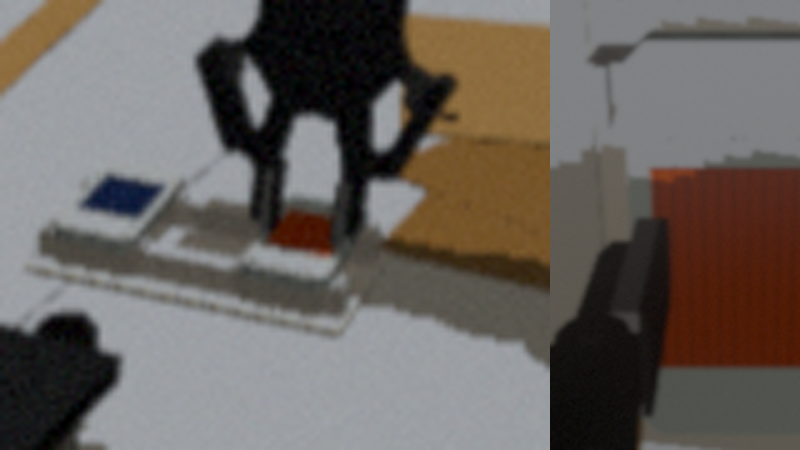

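```bash
python3 - <<'E'
from h import *
im=cv2.imread('pics/wr5.png'); cv2.imwrite('pics/wr5c.png',np.clip(cv2.resize(im[200:340,190:325],None,fx=4.2,fy=4.2,interpolation=cv2.INTER_CUBIC)*2.0,0,255).astype('uint8'))
p=viewer.camera_params('wrist'); s=readout.get_state();P=np.array(s['position']);R=np.array(s['ee_rot'])
for uv in((226,237),(287,237)): X=ray(p,uv,.030)[0]; print(X,R.T@(X-P))
q=ray(p,[(226,237),(226,260)],.03)
E
```

```text
[ 0.4368 -0.2856  0.03  ] [ 0.01   -0.0156 -0.0361]
[ 0.4695 -0.2808  0.03  ] [ 0.01    0.0175 -0.0361]
```

View pics/wr5c.png

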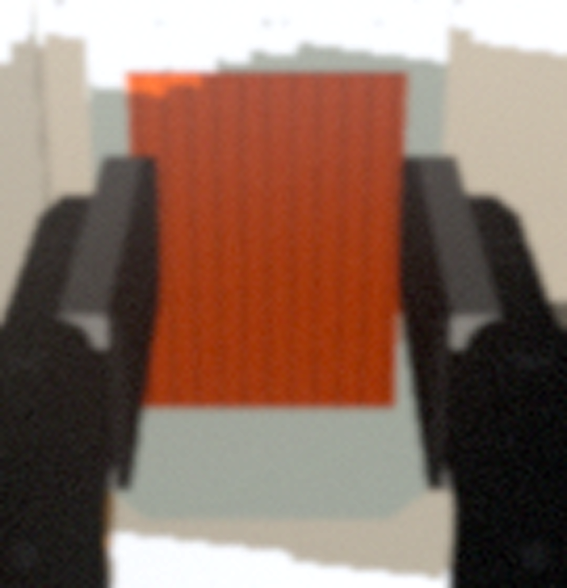

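apply_moves(slide=[[0,0,-0.01],[0,0,0],[0,0,0],[0,0,0],[0,0,0.006],[0,0,0.006],[0,0,0.005],[0,0,0]], delta_rot=[[0,0,0],[0,0,0],[0,0,0],[0,0,0],[0,0,0],[0,0,0],[0,0,0],[0,0,0]], fingers=[160,110,60,60,60,60,60,60])

```text
clock: 10.65
position: [0.4533, -0.293, -0.0139]
ee_rot: [[-0.145, 0.989, -0.001], [0.989, 0.145, 0.001], [0.001, -0.001, -1.0]]
force: [-0.6, 0.1, 0.3]
width: 0.0651
```

apply_moves(slide=[[0,0,0],[0,0,0],[0,0,0],[0,0,0],[0,0,0],[0,0,0],[0,0,0],[0,0,0]], delta_rot=[[0,0,0],[0,0,0],[0,0,0],[0,0,0],[0,0,0],[0,0,0],[0,0,0],[0,0,0]], fingers=[80,95,105,115,130,150,160,160])

```text
clock: 11.65
position: [0.4537, -0.2933, -0.0128]
ee_rot: [[-0.145, 0.989, 0.0], [0.989, 0.145, -0.0], [-0.0, 0.0, -1.0]]
force: [-0.6, 0.5, 5.7]
width: 0.0439
```

```bash
python3 - <<'E'
from h import *
st()
E
```

```text
clock 11.65
position [ 0.4537 -0.2933 -0.0128]
ee_rot [[-0.1451  0.9894  0.0002]
 [ 0.9894  0.1451 -0.0004]
 [-0.0005  0.0001 -1.    ]]
force [-0.578   0.5498  5.6695]
torque [ 0.1165  0.2565 -0.0425]
width 0.04387893431047332
joint_pos [ 0.8553  0.6774 -0.5088  1.961   0.5381  0.6389  0.1443]
```

```bash
python3 - <<'E'
from h import *
cap('side','side6'); cap('wrist','wr6')
im=cv2.imread('pics/side6.png'); a=cv2.resize(im[130:210,340:410],None,fx=6,fy=6,interpolation=cv2.INTER_CUBIC)
im=cv2.imread('pics/wr6.png'); b=cv2.resize(im[190:340,190:325],(432,480),interpolation=cv2.INTER_CUBIC); b=np.clip(b*1.8,0,255).astype('uint8')
cv2.imwrite('pics/c6.png',np.hstack([a[:,:360],b]))
E
```

```text
(no output)
```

View pics/c6.png

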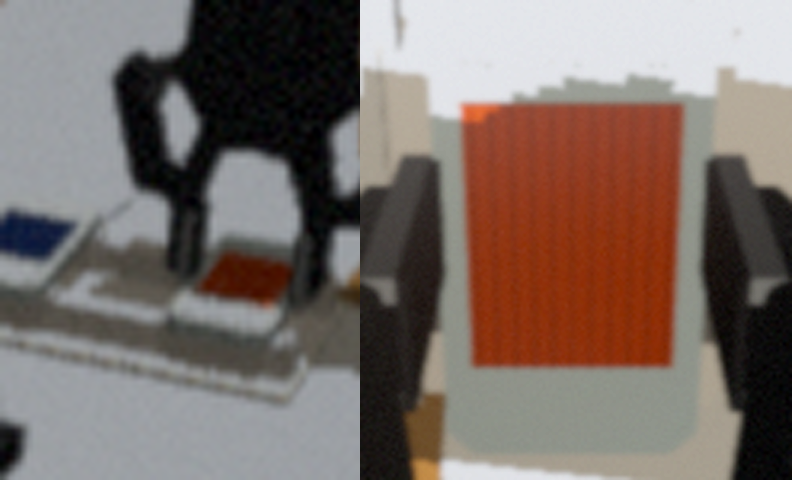

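Both fingers straddle the slide edges in the wrist view. Now a test lift.

apply_moves(slide=[[0,0,0],[0,0,0],[0,0,-0.004],[0,0,-0.006],[0,0,-0.015],[0,0,-0.025],[0,0,-0.025],[0,0,0]], delta_rot=[[0,0,0],[0,0,0],[0,0,0],[0,0,0],[0,0,0],[0,0,0],[0,0,0],[0,0,0]], fingers=[175,180,180,180,180,180,180,180])

```text
clock: 12.75
position: [0.455, -0.2938, 0.0641]
ee_rot: [[-0.145, 0.989, 0.004], [0.989, 0.145, -0.002], [-0.003, 0.003, -1.0]]
force: [-0.7, 0.0, -0.8]
width: 0.0435
```

```bash
python3 - <<'E'
from h import *
st();cap('side','side7'); cap('wrist','wr7')
im=cv2.imread('pics/side7.png'); a=cv2.resize(im[110:210,340:410],None,fx=5,fy=4.8,interpolation=cv2.INTER_CUBIC)
im=cv2.imread('pics/wr7.png'); b=cv2.resize(im[190:340,190:325],(432,480),interpolation=cv2.INTER_CUBIC); b=np.clip(b*1.8,0,255).astype('uint8')
cv2.imwrite('pics/c7.png',np.hstack([a[:,:360],b]))
E
```

```text
clock 12.75
position [ 0.455  -0.2938  0.0641]
ee_rot [[-0.1449  0.9894  0.0036]
 [ 0.9894  0.1449 -0.0022]
 [-0.0027  0.0032 -1.    ]]
force [-0.7179  0.0194 -0.7679]
torque [-0.0102 -0.037  -0.0329]
width 0.043514513836112705
joint_pos [ 0.9174  0.5735 -0.5957  1.8947  0.4387  0.8012  0.231 ]
```

View pics/c7.png

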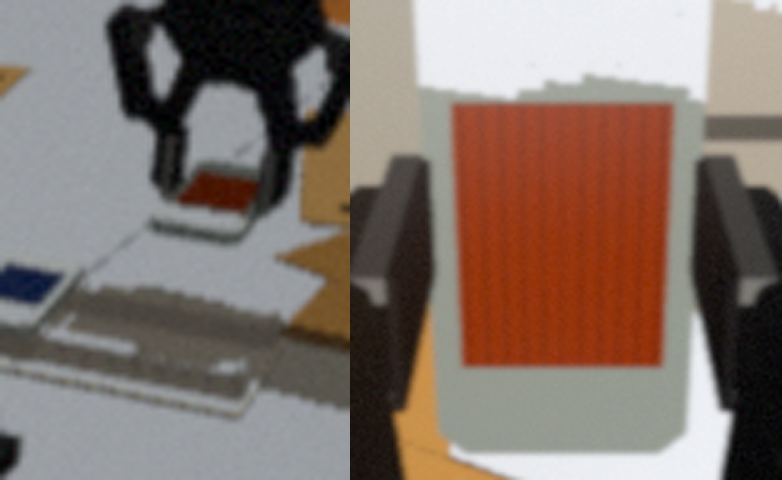

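```bash
python3 - <<'E'
from h import *
im=cv2.imread('pics/wr7.png')
cv2.imwrite('pics/wr7b.png',np.clip(cv2.resize(im[80:350,160:350],None,fx=3,fy=2.2,interpolation=cv2.INTER_CUBIC)*1.5,0,255).astype('uint8'))
p=viewer.camera_params('wrist'); s=readout.get_state();P=np.array(s['position']);R=np.array(s['ee_rot'])
f=lambda c:(np.array(c,float)+.5-[350,0])/3.2+[189.5,189.5]
for c in((450,104),(672,104),(663,366),(463,366),(455,452),(668,452)):
    X=ray(p,f(c),P[2]+.0428)[0]; print(c,f(c),R.T@(X-P)*1e3)
E
```

```text
(450, 104) [220.9062 222.1562] [ 22.0072 -17.1522 -42.8188]
(672, 104) [290.2812 222.1562] [ 22.0099  17.9991 -42.8072]
(663, 366) [287.4688 304.0312] [-28.8123  18.3965 -42.7768]
(463, 366) [224.9688 304.0312] [-28.8152 -16.8858 -42.7884]
(455, 452) [222.4688 330.9062] [-48.1251 -19.0329 -42.7776]
(668, 452) [289.0312 330.9062] [-48.1217  20.0053 -42.7647]
```

View pics/wr7b.png

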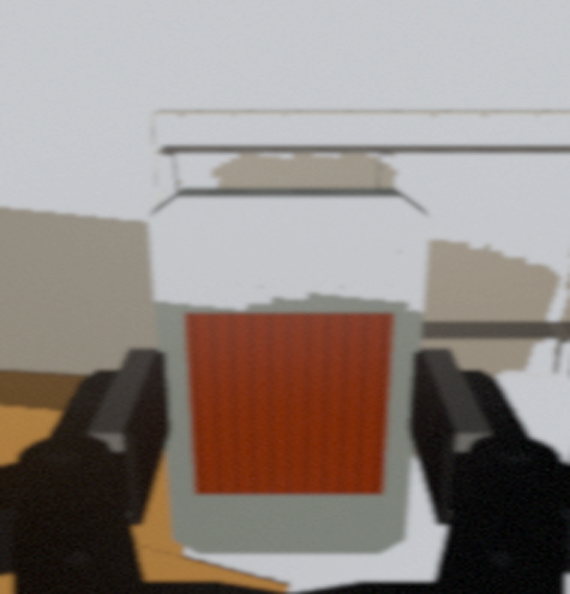

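```bash
cat >> h.py <<'E'
def tgt(xh,yh,off=.0012,U0=.5817,V0=-.0310,yaw=4.0):
    y=np.radians(yaw);u=np.array([np.cos(y),np.sin(y)]);v=np.array([-np.sin(y),np.cos(y)])
    return (U0+xh)*u+(V0+yh-off)*v
def where(off=.0012,U0=.5817,V0=-.0310,yaw=4.0):
    s=readout.get_state();P=np.array(s['position']);R=np.array(s['ee_rot'])
    y=np.radians(yaw);u=np.array([np.cos(y),np.sin(y)]);v=np.array([-np.sin(y),np.cos(y)])
    F=np.array(s['force'])[:2]; print('t',s['clock'],'holder xy of slide centre mm',(P[:2]@u-U0)*1e3,(P[:2]@v-V0+off)*1e3,'z',P[2],'yaw',np.degrees(np.arctan2(R[1,0],R[0,0])),'Fu,Fv,Fz',F@u,F@v,s['force'][2],'T',np.array(s['torque']),'w',s['width'])
E
python3 - <<'E'
from h import *
t=tgt(-.042,.018); print(t); plan([t[0],t[1],.055],94.0,7); where()
E
```

```text
[0.5394 0.0235]
7 rows |shift| 0.04691245533217804 
 [[0.043, 0.0187, 0.001], [0.0432, 0.0182, 0.001], [0.0434, 0.0178, 0.001], [0.0436, 0.0173, 0.001], [0.0438, 0.0168, 0.001], [0.044, 0.0163, 0.001], [0.0441, 0.0159, 0.001]] 
 [[0.0, 0.0, 0.62], [0.0, 0.0, 0.62], [0.0, 0.0, 0.62], [0.0, 0.0, 0.62], [0.0, 0.0, 0.62], [0.0, 0.0, 0.62], [0.0, 0.0, 0.62]]
t 12.85 holder xy of slide centre mm -149.70343029229804 -292.1430273643595 z 0.0620298278733337 yaw 98.32757527728965 Fu,Fv,Fz 0.15324328328544254 -0.8057906334855823 -0.3643250900093928 T [ 0.0102  0.0055 -0.0098] w 0.04324594182892403
```

apply_moves(slide=[[0.043,0.0185,0],[0.043,0.018,0],[0.0435,0.018,0],[0.0435,0.0175,0],[0.044,0.017,0],[0.044,0.0165,0],[0.044,0.016,0.005],[0,0,0]], delta_rot=[[0,0,0.62],[0,0,0.62],[0,0,0.62],[0,0,0.62],[0,0,0.62],[0,0,0.62],[0,0,0.62],[0,0,0]], fingers=[180,180,180,180,180,180,180,180])

```text
clock: 13.85
position: [0.54, 0.0289, 0.0559]
ee_rot: [[-0.077, 0.997, -0.001], [0.997, 0.077, 0.003], [0.003, -0.0, -1.0]]
force: [-0.2, -1.6, -0.0]
width: 0.0435
```

```bash
python3 - <<'E'
from h import *
t=tgt(-.042,.018)
im,p=cap('wrist','ws5'); where(); np.save('ws5.npy',p,allow_pickle=True); plan([t[0],t[1],.026],94.0,1)
cv2.imwrite('pics/ws5b.png',np.clip(cv2.resize(im[40:340,120:400],None,fx=2.8,fy=2,interpolation=cv2.INTER_CUBIC)*1.6,0,255).astype('uint8'))
E
```

```text
t 13.9 holder xy of slide centre mm -41.84393232057326 20.310250471616264 z 0.05577899169011728 yaw 94.24472192287998 Fu,Fv,Fz -0.3289010744910842 -1.066221416209152 -0.4622155444333499 T [-0.035  -0.0018 -0.0036] w 0.04348884508135184
1 rows |shift| 0.029868879464121836 
 [[-0.0023, -0.0001, 0.0298]] 
 [[-0.09, -0.05, 0.24]]
```

View pics/ws5b.png

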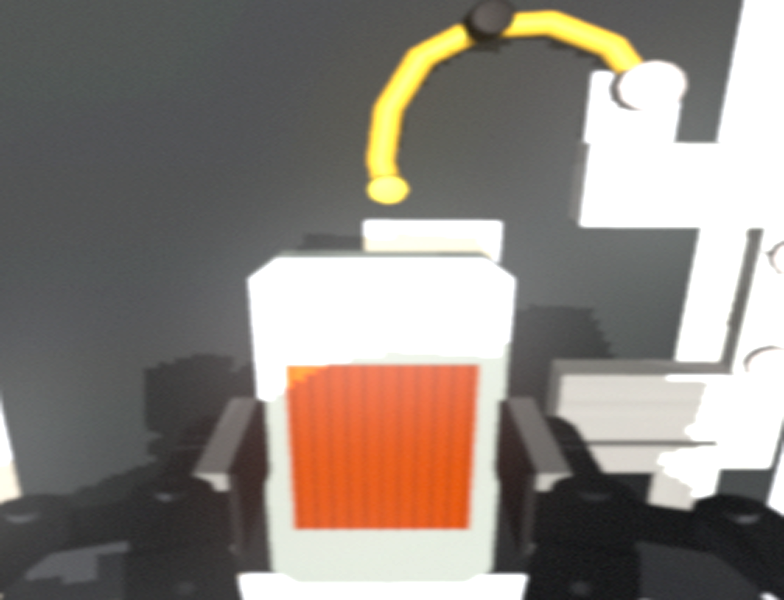

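apply_moves(slide=[[0,0,0.008],[0,0,0.008],[0,0,0.006],[0,0,0.004],[0,0,0.002],[0,0,0],[0,0,0],[0,0,0]], delta_rot=[[0,0,0],[0,0,0],[0,0,0],[0,0,0],[0,0,0],[0,0,0],[0,0,0],[0,0,0]], fingers=[180,180,180,180,180,180,180,180])

```text
clock: 14.9
position: [0.5401, 0.0237, 0.0289]
ee_rot: [[-0.07, 0.998, 0.0], [0.998, 0.07, 0.0], [0.0, 0.0, -1.0]]
force: [-1.3, -0.4, -0.7]
width: 0.0439
```

```bash
python3 - <<'E'
from h import *
t=tgt(-.042,.018)
where(); plan([t[0],t[1],.023],94.0,1)
im,p=cap('side','side8')
cv2.imwrite('pics/side8b.png',cv2.resize(im[150:270,200:360],None,fx=5,fy=5,interpolation=cv2.INTER_CUBIC))
E
```

```text
t 14.9 holder xy of slide centre mm -41.25768957414644 18.132279175516505 z 0.028881098353129603 yaw 94.00658571170197 Fu,Fv,Fz -1.2751278726396493 -0.2796215472628845 -0.6889044855578829 T [ 0.0055  0.0261 -0.0146] w 0.043880291151231515
1 rows |shift| 0.005929236071180684 
 [[-0.0001, -0.0007, 0.0059]] 
 [[0.02, -0.0, 0.01]]
```

View pics/side8b.png

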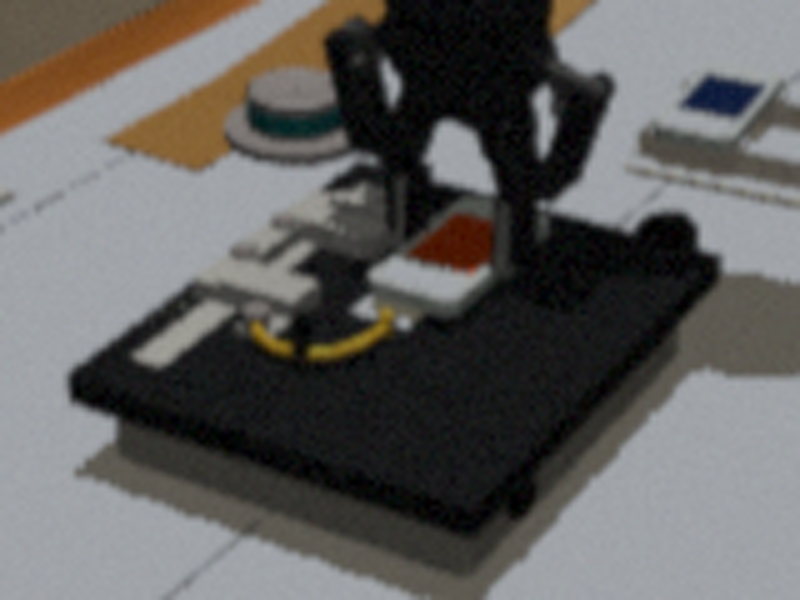

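apply_moves(slide=[[0,0,0.002],[0,0,0.002],[0,0,0.001],[0,0,0.0005],[0,0,0.0005],[0,0,0.0005],[0,0,0],[0,0,0]], delta_rot=[[0,0,0],[0,0,0],[0,0,0],[0,0,0],[0,0,0],[0,0,0],[0,0,0],[0,0,0]], fingers=[180,180,180,180,180,180,180,180])

```text
clock: 15.95
position: [0.54, 0.0236, 0.0222]
ee_rot: [[-0.07, 0.998, 0.0], [0.998, 0.07, 0.0], [0.0, 0.0, -1.0]]
force: [-0.5, 0.8, -0.9]
width: 0.0435
```

apply_moves(slide=[[0,0,0.0002],[0,0,0.0002],[0,0,0.0002],[0,0,0.0002],[0,0,0.0002],[0,0,0],[0,0,0],[0,0,0]], delta_rot=[[0,0,0],[0,0,0],[0,0,0],[0,0,0],[0,0,0],[0,0,0],[0,0,0],[0,0,0]], fingers=[180,180,180,180,180,180,180,180])

```text
clock: 16.95
position: [0.54, 0.0237, 0.0212]
ee_rot: [[-0.07, 0.998, 0.0], [0.998, 0.07, 0.0], [0.0, 0.0, -1.0]]
force: [0.4, 0.4, 1.1]
width: 0.0438
```

apply_moves(slide=[[0,0,0.0002],[0,0,0],[0.002,0,0],[0.003,0,0],[0.003,0,0],[0.003,0,0],[0,0,0],[0,0,0]], delta_rot=[[0,0,0],[0,0,0],[0,0,0],[0,0,0],[0,0,0],[0,0,0],[0,0,0],[0,0,0]], fingers=[180,180,180,180,180,180,180,180])

```text
clock: 17.95
position: [0.5395, 0.0354, 0.0212]
ee_rot: [[-0.07, 0.998, 0.001], [0.998, 0.07, 0.001], [0.001, 0.001, -1.0]]
force: [0.8, 0.5, 5.2]
width: 0.044
```

```bash
python3 - <<'E'
from h import *
where()
E
```

```text
t 17.95 holder xy of slide centre mm -41.03095852624794 29.88323639528655 z 0.02121355981596152 yaw 94.04095332631626 Fu,Fv,Fz 0.7909389927449794 0.45619283399678157 5.183614393054026 T [ 0.0825  0.005  -0.037 ] w 0.04403577438037151
```

apply_moves(slide=[[0.002,0,0],[0.0025,0,0],[0.0025,0,0],[0.0025,0,0],[0.0025,0,0],[0.002,0,0],[0,0,0],[0,0,0]], delta_rot=[[0,0,0],[0,0,0],[0,0,0],[0,0,0],[0,0,0],[0,0,0],[0,0,0],[0,0,0]], fingers=[180,180,180,180,180,180,180,180])

```text
clock: 18.95
position: [0.5382, 0.0467, 0.0212]
ee_rot: [[-0.069, 0.998, -0.0], [0.998, 0.069, -0.002], [-0.002, -0.0, -1.0]]
force: [-1.2, -7.1, 6.8]
width: 0.0438
```

```bash
python3 - <<'E'
from h import *
where(); im,p=cap('wrist','ws6'); np.save('ws6.npy',p,allow_pickle=True)
cv2.imwrite('pics/ws6b.png',np.clip(cv2.resize(im[40:340,120:400],None,fx=2.8,fy=2,interpolation=cv2.INTER_CUBIC)*1.6,0,255).astype('uint8'))
E
```

```text
t 18.95 holder xy of slide centre mm -41.59089752527423 41.241877628187076 z 0.021183543917907388 yaw 93.9396068479928 Fu,Fv,Fz -1.685359889161812 -6.987138006572306 6.757261933129504 T [-1.2224  0.1187  0.0407] w 0.04377907592534978
```

View pics/ws6b.png

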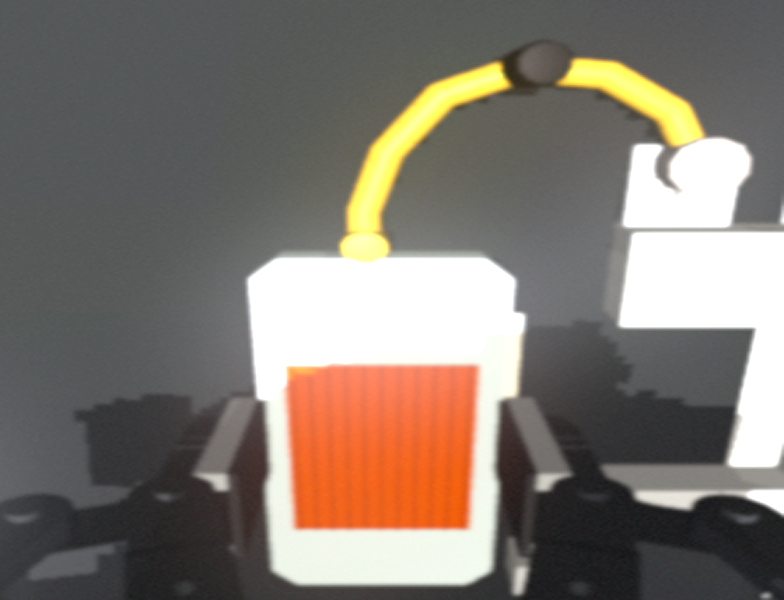

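apply_moves(slide=[[0.0025,0,0],[0.0025,0,0],[0.0025,0,0],[0.0025,0,0],[0.0025,0,0],[0.0025,0,0],[0.001,0,0],[0,0,0]], delta_rot=[[0,0,0],[0,0,0],[0,0,0],[0,0,0],[0,0,0],[0,0,0],[0,0,0],[0,0,0]], fingers=[180,180,180,180,180,180,180,180])

```text
clock: 20.0
position: [0.537, 0.062, 0.0212]
ee_rot: [[-0.068, 0.998, -0.001], [0.998, 0.068, -0.003], [-0.003, -0.001, -1.0]]
force: [-0.7, -7.2, 8.6]
width: 0.0436
```

```bash
python3 - <<'E'
from h import *
where(); im,p=cap('wrist','ws7'); np.save('ws7.npy',p,allow_pickle=True)
cv2.imwrite('pics/ws7b.png',np.clip(cv2.resize(im[40:340,120:400],None,fx=2.8,fy=2,interpolation=cv2.INTER_CUBIC)*1.6,0,255).astype('uint8'))
where()
E
```

```text
t 20.0 holder xy of slide centre mm -41.707758912062246 56.57223832821421 z 0.021161620593778435 yaw 93.91622856841812 Fu,Fv,Fz -1.1643886109572077 -7.1156558934795076 8.60643805001921 T [-1.5657  0.1843  0.148 ] w 0.04358286484978415
t 20.05 holder xy of slide centre mm -41.67219740280748 56.580537418704274 z 0.021174903397813243 yaw 93.92112300435664 Fu,Fv,Fz -1.3523069444498192 -6.653424896055472 8.815877453889561 T [-1.5497  0.1561  0.1354] w 0.043616417954160554
```

View pics/ws7b.png

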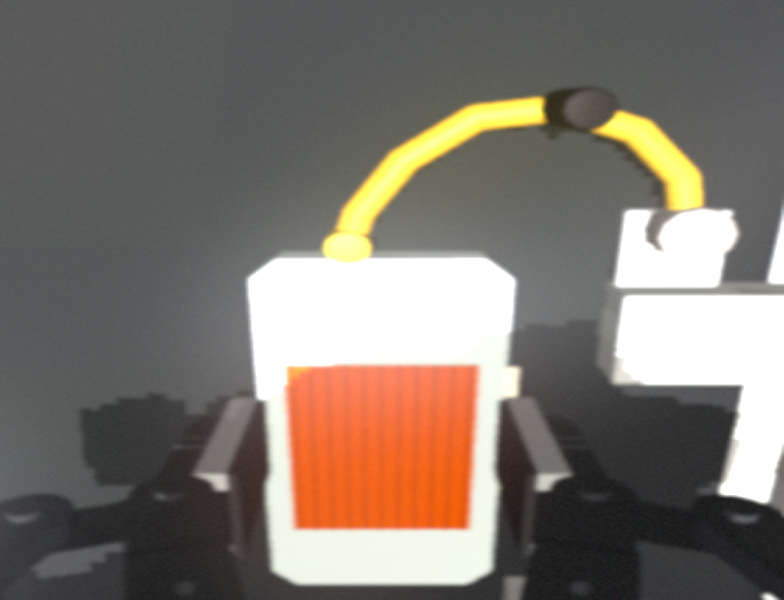

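apply_moves(slide=[[0,0.0015,0],[0,0.002,0],[0,0.0025,0],[0,0.0025,0],[0,0.0025,0],[0,0.0025,0],[0,0.0015,0],[0,0,0]], delta_rot=[[0,0,0],[0,0,0],[0,0,0],[0,0,0],[0,0,0],[0,0,0],[0,0,0],[0,0,0]], fingers=[180,180,180,180,180,180,180,180])

```text
clock: 21.05
position: [0.5528, 0.0639, 0.0212]
ee_rot: [[-0.068, 0.998, 0.001], [0.998, 0.068, -0.002], [-0.002, 0.001, -1.0]]
force: [1.6, -4.5, 5.8]
width: 0.044
```

```bash
python3 - <<'E'
from h import *
where(); im,p=cap('wrist','ws8'); np.save('ws8.npy',p,allow_pickle=True)
cv2.imwrite('pics/ws8b.png',np.clip(cv2.resize(im[40:340,120:400],None,fx=2.8,fy=2,interpolation=cv2.INTER_CUBIC)*1.2,0,255).astype('uint8'))
E
```

```text
t 21.05 holder xy of slide centre mm -25.744162796957127 57.39086791775109 z 0.021206779174162804 yaw 93.92433335229111 Fu,Fv,Fz 1.2392873734464833 -4.594328974890268 5.8444217280905555 T [-1.0594 -0.2826 -0.0631] w 0.04397011438962996
```

View pics/ws8b.png

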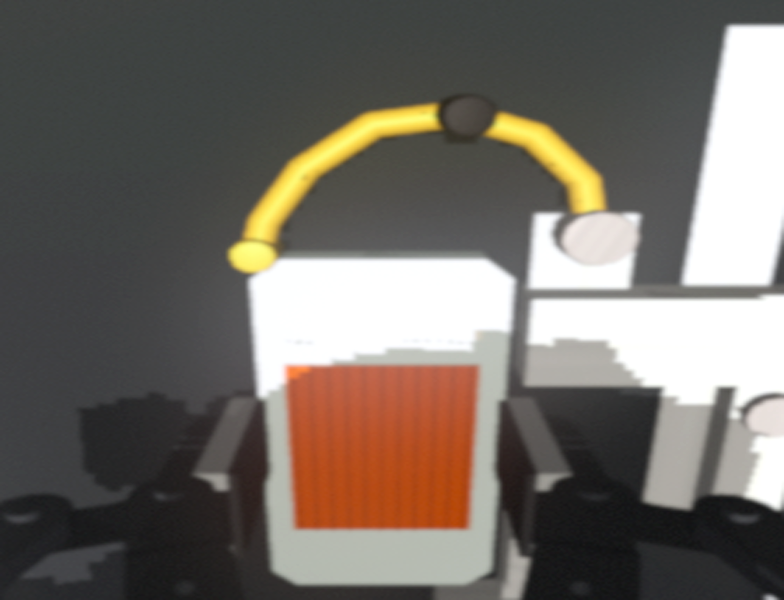

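apply_moves(slide=[[0,0.0005,0],[0,0.0005,0],[0,0.0004,0],[0,0.0004,0],[0,0.0002,0],[0,0,0],[0,0,0],[0,0,0]], delta_rot=[[0,0,0],[0,0,0],[0,0,0],[0,0,0],[0,0,0],[0,0,0],[0,0,0],[0,0,0]], fingers=[180,180,180,180,180,180,180,180])

```text
clock: 22.1
position: [0.5548, 0.0642, 0.0212]
ee_rot: [[-0.069, 0.998, 0.001], [0.998, 0.069, -0.002], [-0.002, 0.001, -1.0]]
force: [2.2, -4.2, 5.1]
width: 0.0436
```

```bash
python3 - <<'E'
from h import *
where()
E
```

```text
t 22.1 holder xy of slide centre mm -23.72790492074417 57.529097924298696 z 0.021207555609208867 yaw 93.9317871781775 Fu,Fv,Fz 1.8738398812731556 -4.329117855899277 5.0501712551585145 T [-1.0614 -0.3158 -0.0447] w 0.04363415942054799
```

apply_moves(slide=[[0,0.0003,0],[0,0,0],[0,0.0002,0],[0,0,0],[0,0.0002,0],[0,0,0],[0,0,0],[0,0,0]], delta_rot=[[0,0,0],[0,0,0],[0,0,0],[0,0,0],[0,0,0],[0,0,0],[0,0,0],[0,0,0]], fingers=[180,180,180,180,180,180,180,180])

```text
clock: 23.1
position: [0.5555, 0.0642, 0.0212]
ee_rot: [[-0.069, 0.998, 0.001], [0.998, 0.069, -0.002], [-0.002, 0.001, -1.0]]
force: [1.1, -5.0, 5.5]
width: 0.0439
```

```bash
python3 - <<'E'
from h import *
where(); im,p=cap('wrist','ws9'); np.save('ws9.npy',p,allow_pickle=True)
cv2.imwrite('pics/ws9b.png',np.clip(cv2.resize(im[100:300,230:400],None,fx=4.5,fy=3,interpolation=cv2.INTER_CUBIC)*1.0,0,255).astype('uint8'))
E
```

```text
t 23.1 holder xy of slide centre mm -23.062905717319282 57.51959042527118 z 0.021199159774322025 yaw 93.9316728769574 Fu,Fv,Fz 0.7559236883940135 -5.058290054956953 5.467225928863708 T [-1.0478 -0.2704 -0.06  ] w 0.04387066794708065
```

View pics/ws9b.png

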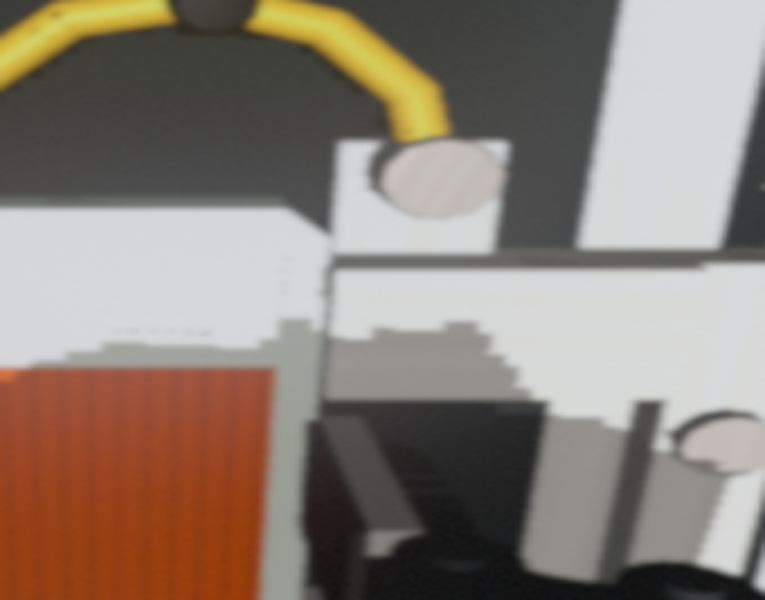

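apply_moves(slide=[[0,0.0002,0],[0,0,0],[0,0.0002,0],[0,0,0],[0,0.0001,0],[0,0,0],[0,0,0],[0,0,0]], delta_rot=[[0,0,0],[0,0,0],[0,0,0],[0,0,0],[0,0,0],[0,0,0],[0,0,0],[0,0,0]], fingers=[180,180,180,180,180,180,180,180])

```text
clock: 24.15
position: [0.5557, 0.0642, 0.0212]
ee_rot: [[-0.069, 0.998, 0.001], [0.998, 0.069, -0.002], [-0.002, 0.0, -1.0]]
force: [1.2, -5.5, 6.5]
width: 0.0439
```

```bash
python3 - <<'E'
from h import *
where()
E
```

```text
t 24.15 holder xy of slide centre mm -22.90709523609835 57.51006726956248 z 0.021212268799732835 yaw 93.93300058939364 Fu,Fv,Fz 0.8015843277787607 -5.552023867972034 6.499530056180072 T [-1.0139 -0.0961  0.0113] w 0.04386010267746527
```

apply_moves(slide=[[0,0.0002,0],[0,0,0],[0,0.0002,0],[0,0,0],[0,0,0],[0,0,0],[0,0,0],[0,0,0]], delta_rot=[[0,0,0],[0,0,0],[0,0,0],[0,0,0],[0,0,0],[0,0,0],[0,0,0],[0,0,0]], fingers=[180,180,180,180,180,180,180,180])

```text
clock: 25.15
position: [0.5557, 0.0642, 0.0212]
ee_rot: [[-0.069, 0.998, -0.0], [0.998, 0.069, -0.002], [-0.002, -0.0, -1.0]]
force: [-0.8, -4.5, 7.0]
width: 0.044
```

```bash
python3 - <<'E'
from h import *
where()
E
```

```text
t 25.15 holder xy of slide centre mm -22.917541889199367 57.51315453367533 z 0.021189714014136128 yaw 93.94129010305053 Fu,Fv,Fz -1.1168343376660677 -4.431262867828443 7.043395681707839 T [-1.0041  0.0964  0.0671] w 0.043987779072454596
```

The slide's long side is touching the edge: x has stopped at -22.9 mm and Fu is down by about 3 N. Now I'll ease it toward the stop.

apply_moves(slide=[[-0.001,0,0],[-0.001,0,0],[-0.001,0,0],[-0.001,0,0],[-0.001,0,0],[-0.0005,0,0],[0,0,0],[0,0,0]], delta_rot=[[0,0,0],[0,0,0],[0,0,0],[0,0,0],[0,0,0],[0,0,0],[0,0,0],[0,0,0]], fingers=[180,180,180,180,180,180,180,180])

```text
clock: 26.15
position: [0.5559, 0.0608, 0.0212]
ee_rot: [[-0.07, 0.998, -0.0], [0.998, 0.07, 0.0], [0.0, 0.0, -1.0]]
force: [-2.0, -0.2, 6.0]
width: 0.0437
```

```bash
python3 - <<'E'
from h import *
where(); im,p=cap('wrist','ws10'); np.save('ws10.npy',p,allow_pickle=True)
cv2.imwrite('pics/ws10b.png',np.clip(cv2.resize(im[40:340,120:400],None,fx=2.8,fy=2,interpolation=cv2.INTER_CUBIC)*1.2,0,255).astype('uint8'))
E
```

```text
t 26.15 holder xy of slide centre mm -22.890165382016825 54.09372121808268 z 0.021190171981742542 yaw 94.01675499857991 Fu,Fv,Fz -1.964201598759022 -0.08975110079207532 5.951246018656783 T [-0.0392  0.2964 -0.0914] w 0.04374867579044851
```

View pics/ws10b.png

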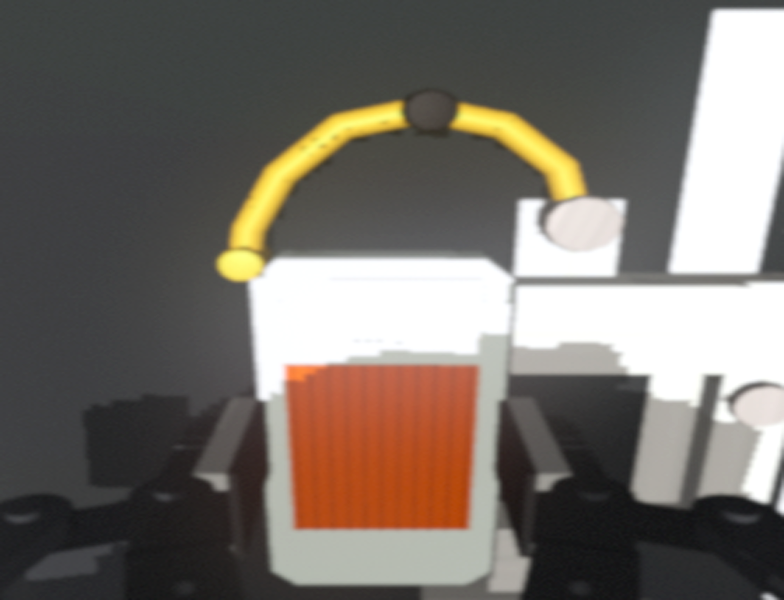

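apply_moves(slide=[[-0.0007,0,0],[-0.0007,0,0],[-0.0006,0,0],[0,0,0],[0,0,0],[0,0,0],[0,0,0],[0,0,0]], delta_rot=[[0,0,0],[0,0,0],[0,0,0],[0,0,0],[0,0,0],[0,0,0],[0,0,0],[0,0,0]], fingers=[180,180,180,180,180,180,180,180])

```text
clock: 27.2
position: [0.5561, 0.0589, 0.0212]
ee_rot: [[-0.07, 0.998, -0.0], [0.998, 0.07, 0.001], [0.001, 0.0, -1.0]]
force: [-1.6, -0.2, 6.7]
width: 0.0435
```

```bash
python3 - <<'E'
from h import *
where()
E
```

```text
t 27.2 holder xy of slide centre mm -22.888815355555757 52.168756204883884 z 0.02120108786752424 yaw 94.02077407876735 Fu,Fv,Fz -1.6442950426067238 -0.09155462574819306 6.739182441528449 T [-0.0578  0.2572 -0.034 ] w 0.04347404166400822
```

apply_moves(slide=[[-0.0005,0,0],[-0.0004,0,0],[-0.0003,0,0],[-0.0002,0,0],[0,0,0],[0,0,0],[0,0,0],[0,0,0]], delta_rot=[[0,0,0],[0,0,0],[0,0,0],[0,0,0],[0,0,0],[0,0,0],[0,0,0],[0,0,0]], fingers=[180,180,180,180,180,180,180,180])

```text
clock: 28.2
position: [0.5561, 0.0582, 0.0212]
ee_rot: [[-0.07, 0.998, 0.0], [0.998, 0.07, 0.001], [0.001, 0.0, -1.0]]
force: [-0.5, 2.0, 6.9]
width: 0.0438
```

```bash
python3 - <<'E'
from h import *
where()
E
```

```text
t 28.2 holder xy of slide centre mm -22.862247937913583 51.425660315212916 z 0.021203360215318483 yaw 94.04256590521963 Fu,Fv,Fz -0.40495545764043844 1.9881774810727775 6.905170433507253 T [ 0.3013  0.2683 -0.1277] w 0.04379222316877169
```

apply_moves(slide=[[-0.0002,0,0],[0,0,0],[-0.0002,0,0],[0,0,0],[0,0,0],[0,0,0],[0,0,0],[0,0,0]], delta_rot=[[0,0,0],[0,0,0],[0,0,0],[0,0,0],[0,0,0],[0,0,0],[0,0,0],[0,0,0]], fingers=[180,180,180,180,180,180,180,180])

```text
clock: 29.2
position: [0.5561, 0.0582, 0.0212]
ee_rot: [[-0.071, 0.997, 0.0], [0.997, 0.071, 0.002], [0.002, 0.0, -1.0]]
force: [-2.6, 2.5, 6.6]
width: 0.0437
```

```bash
python3 - <<'E'
from h import *
where(); im,p=cap('wrist','ws11'); np.save('ws11.npy',p,allow_pickle=True)
a=cv2.resize(im[100:250,180:400],None,fx=3.6,fy=3.6,interpolation=cv2.INTER_CUBIC)
cv2.imwrite('pics/ws11b.png',a)
im,p=cap('side','side11'); im2,p=cap('scene','scene11')
cv2.imwrite('pics/ss11.png',np.hstack([cv2.resize(im[170:250,210:300],None,fx=4.4,fy=5,interpolation=cv2.INTER_CUBIC),cv2.resize(im2[140:220,215:305],None,fx=4.4,fy=5,interpolation=cv2.INTER_CUBIC)]))
E
```

```text
t 29.2 holder xy of slide centre mm -22.86146691385249 51.45239145092679 z 0.02120736130943507 yaw 94.05832132309163 Fu,Fv,Fz -2.380108277069279 2.636050214075412 6.604062373945132 T [ 0.5063  0.2917 -0.0962] w 0.04372103429491882
```

View pics/ws11b.png

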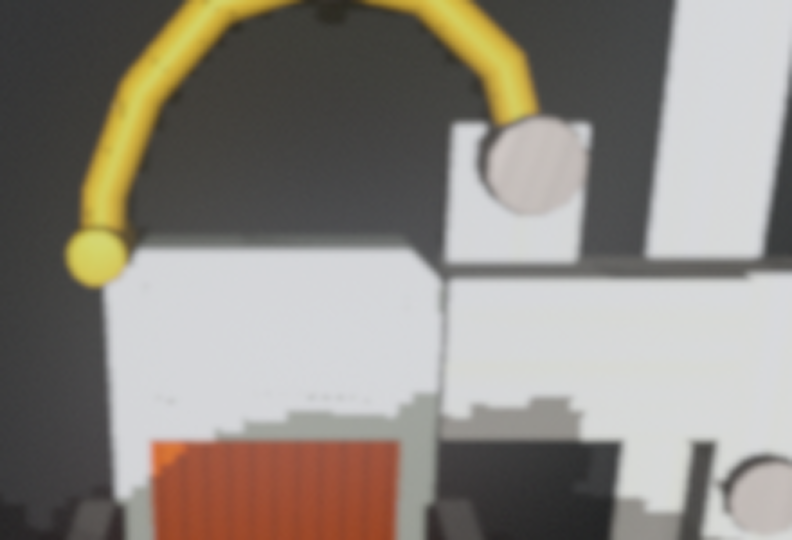

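View pics/ss11.png

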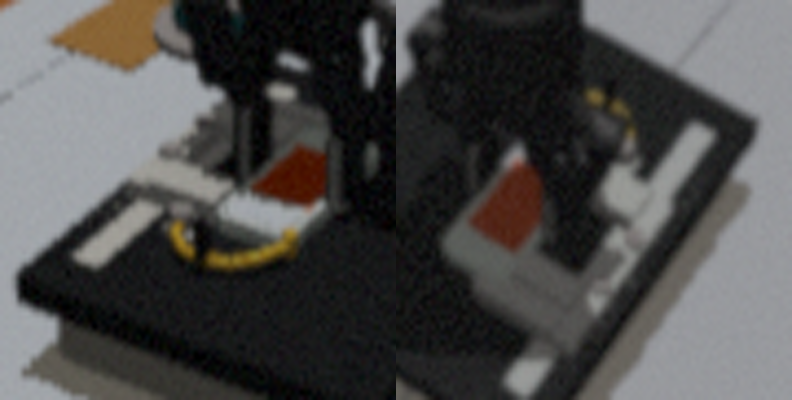

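```bash
python3 - <<'E'
from h import *
p=np.load('ws11.npy',allow_pickle=True).item()
y=np.radians(4.0);u=np.array([np.cos(y),np.sin(y),0]);v=np.array([-np.sin(y),np.cos(y),0])
f=lambda c:(np.array(c,float)+.5)/3.6+[179.5,99.5]
for nm,c,z in(('slide end top',(280,248),.064),('slide end bot',(280,235),.056),('lug2 top',(480,277),.068),('lug2 bot',(480,262),.056),('lug2 -y top',(480,441),.068),('nose top',(97,257),.068),('pivot',(537,165),.075),('pivot',(537,165),.068)):
    X=ray(p,f(c),z)[0]; print(nm,X@u*1e3,X@v*1e3)
E
```

```text
slide end top 560.0895025668708 69.16784037221794
slide end bot 560.12569039222 68.95991772636279
lug2 top 585.9358665018411 66.37170937928254
lug2 bot 588.2531636278371 65.09770855345445
lug2 -y top 587.4596429775632 43.08523738267653
nose top 536.5655070502478 68.98868571937201
pivot 590.3260948066709 82.1360031803247
pivot 592.0947357615676 80.90014906646564
```

The slide sits at edge and stop: its end is 3 mm beyond lug 2's end and 26 mm past lug 2's near side, as it should be. I'll relieve the press and open gently.

apply_moves(slide=[[0,0,-0.0002],[0,0,0],[0,0,0],[0,0,0],[0,0,0],[0,0,0],[0,0,0],[0,0,0]], delta_rot=[[0,0,0],[0,0,0],[0,0,0],[0,0,0],[0,0,0],[0,0,0],[0,0,0],[0,0,0]], fingers=[180,150,130,120,110,100,90,80])

```text
clock: 30.35
position: [0.5563, 0.0562, 0.0211]
ee_rot: [[-0.07, 0.998, -0.0], [0.998, 0.07, -0.0], [-0.0, -0.0, -1.0]]
force: [0.1, -0.1, -0.3]
width: 0.059
```

```bash
python3 - <<'E'
from h import *
where(); im,p=cap('wrist','ws12'); np.save('ws12.npy',p,allow_pickle=True)
a=cv2.resize(im[100:340,150:400],None,fx=3.1,fy=2.4,interpolation=cv2.INTER_CUBIC)
cv2.imwrite('pics/ws12b.png',a)
E
```

```text
t 30.35 holder xy of slide centre mm -22.84505085174182 49.490608918317555 z 0.021128825693619395 yaw 93.98816380689325 Fu,Fv,Fz 0.048486060225658385 -0.15281831259171424 -0.2848896246702388 T [ 0.0133 -0.0103  0.0067] w 0.05898866401290211
```

View pics/ws12b.png

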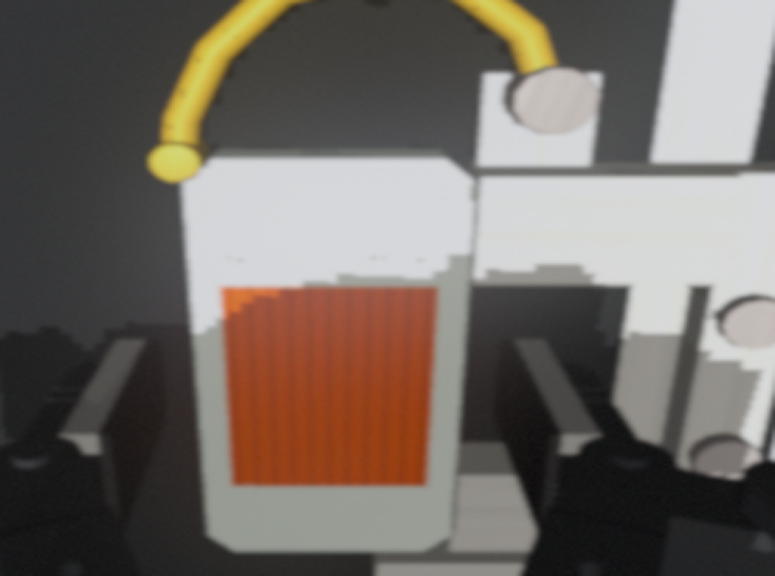

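Released, the fingers clear the slide on both sides and the nose bears on the clipped corner. Lifting out.

apply_moves(slide=[[0,0,-0.003],[0,0,-0.006],[0,0,-0.01],[0,0,-0.02],[0,0,-0.03],[0,0,-0.03],[-0.02,0,-0.02],[0,0,0]], delta_rot=[[0,0,0],[0,0,0],[0,0,0],[0,0,0],[0,0,0],[0,0,0],[0,0,0],[0,0,0]], fingers=[80,80,80,80,80,80,80,80])

```text
clock: 31.4
position: [0.5589, 0.0352, 0.142]
ee_rot: [[-0.067, 0.998, 0.003], [0.998, 0.067, -0.001], [-0.001, 0.003, -1.0]]
force: [-0.3, 0.3, -0.1]
width: 0.0586
```

```bash
python3 - <<'E'
from h import *
where(); im,p=cap('wrist','ws13'); np.save('ws13.npy',p,allow_pickle=True)
a=cv2.resize(im[60:300,160:360],None,fx=3.8,fy=2.5,interpolation=cv2.INTER_CUBIC)
cv2.imwrite('pics/ws13b.png',a)
E
```

```text
t 31.4 holder xy of slide centre mm -21.75431633654035 28.295614881264417 z 0.14203120826369023 yaw 93.8467131539981 Fu,Fv,Fz -0.2663490789084193 0.31713308996681144 -0.13807953570384987 T [-0.038  -0.0348 -0.0021] w 0.058606012431725224
```

View pics/ws13b.png

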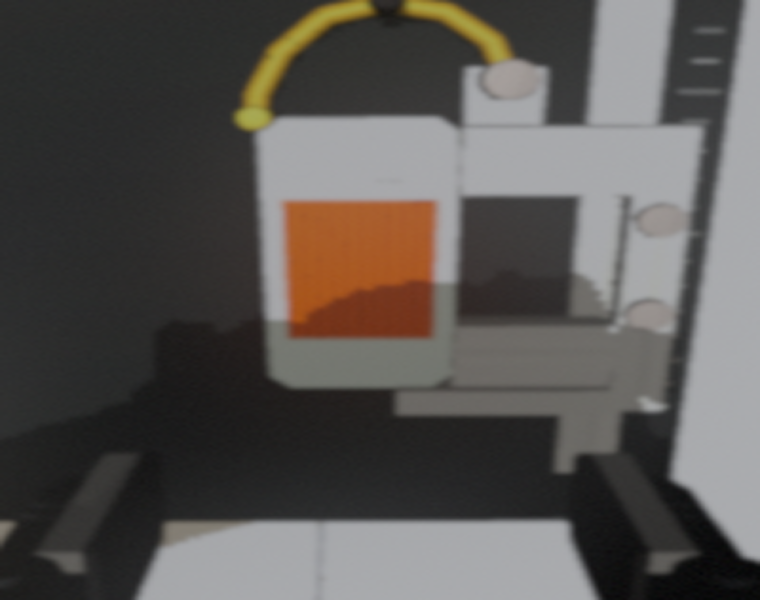

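```bash
python3 - <<'E'
from h import *
p=np.load('ws13.npy',allow_pickle=True).item()
y=np.radians(4.0);u=np.array([np.cos(y),np.sin(y),0]);v=np.array([-np.sin(y),np.cos(y),0])
f=lambda c:(np.array(c,float)+.5)/[3.8,2.5]+[159.5,59.5]
for nm,c,z in(('slide R up',(461,140),.064),('slide R low',(453,370),.064),('lug2 front',(463,150),.068),('lug1 front',(453,350),.068),('slide end',(350,387),.064),('stop top edge',(410,391),.068),('nose',(253,118),.068),('pivot',(510,80),.072)):
    X=ray(p,f(c),z)[0]; print(nm,X@u*1e3-581.7,X@v*1e3+31)
E
python3 -c "
from workcell import ctrl; print(ctrl.finish_job())"
```

```text
slide R up 0.5580696051908944 91.91047971780642
slide R low 0.7532546181508906 7.129439279522845
lug2 front 0.7404193710920026 88.9537697144293
lug1 front 0.2158777433025989 16.782569807328258
slide end -25.03844257203525 0.19448370143901172
stop top edge -10.083809029009444 0.25352460273743915
nose -45.47459704614528 99.45183300537633
pivot 9.762173788061318 111.2659626292918
the job is handed in; nothing more can be done
None
```

The rust-orange slide is loaded in the holder and clamped by the arm, and I handed the job in at about 31 s of the 61 s allowed. No verdict was reported.

**What I did**
- I took the slide from the rack and laid it on the plate with a few newtons.
- I pushed the arm back with the slide's end to about 0.43 rad, estimated from the travel (beyond the 0.32 rad needed).
- I felt for the fixed edge and the stop, at about 3 N each.
- I then opened the fingers slowly and lifted clear.

**Last checks (final wrist picture)**
- **Edge:** the slide's long side is within about 0.6 mm of both lug faces.
- **Stop:** the slide's end is within about 0.1 mm of the stop.
- **Arm:** the nose rests on the clipped front left corner, at x -45.5, y 99.5 mm from the corner. That fits the loaded position.
- **Robot:** the forces read near zero and nothing is being touched.

**What disagreed or failed**
- **Finger tips:** they are about 36 mm shorter than the reported TCP. My first close went over the top of the slide, so I felt its top face to find the true tip height.
- **Grip width:** it read 44 mm on the 46 mm slide.
- **Stop position:** I felt it about 1.4 mm from where the pictures put it. The slide's position against lug 2 showed that it was the stop.
- **Not measured:** I did not take the arm's angle and clamping force directly, or check the navy slide and the weights again at the end. None of the moves went near them.

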